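# Load and restart the gear run-in stand

## Robot

A 6-joint arm with a two-finger parallel gripper is mounted at the origin on the work surface. World frame = base frame: x ahead of the robot, y to its left, z up, the work surface at z = 0. Lengths are in m, angles in rad, forces in N, time in s.
With the tool pointing down it reaches from about 0.35 to 0.725 m from the base axis. Payload 6 kg.
Tool frame: the origin (TCP) lies midway between the tips of the shut fingers; the grasp point (between the pads) lies 19 mm behind it; y points along the fingers, x is the direction in which the jaws open and shut, and the axes are right-handed (so a half turn about y gives the same grasp; the last joint's range is limited). The gripper opens to 85 mm and grips with 20 to 120 N. Pads are 22 mm wide; open, the fingers measure 114 mm over their backs; the gripper's body (76 mm by 85 mm) begins 54 mm behind the grasp point. The pads swing forward as they close: fully open they stand 13 mm farther back than shut.
Start: joints at [1.442, 0.04, 0.085, 0, -1.615, -0.334], TCP at [0.268, 0.537, 0.231] pointing down, gripper open.
Joint ranges: [-2.56, 2.56], [-1.29, 2.01], [-1.08, 1.49], [-3.29, 1.98], [-2.81, -0.18], [-2.99, 2.99]. Speed limits (rad/s): [2.57, 2.57, 3.01, 3.14, 3.14, 3.14].

## Interface

Orientations are given as a rotation vector (axis times angle).
In Python, from workcell import manip, read_camera gives the robot as it stands.
- The arm moves only by the tool arm_command, never from a script. Its argument "moves" is a list of rows, each a list of 2 entries, a list of its own where there are three numbers: the shift along the world's x, y, z in mm, then the turn about the world's z in rad. A call has exactly 8 rows; each row shifts and turns the commanded pose from where the row before left it; what a row does not reach is not made up. A row lasts 1/10 s, in which the tool goes at most 50 mm and 8.59 degrees, less where a joint would pass 70% of its speed; a pose out of reach is approached as far as the arm can. A call with a gripper value outside its range is refused whole. "gripper" is the finger opening in mm, from 0 to 85.4, set as the call begins (left out, the last holds). The fingers move at their own pace and stop on an object; the grip force is fixed at half the most. Time passes only in rows, so rows that do not move let the fingers close, or fill a call up. It gives the time, the measured TCP pose, the force and the opening at its end, in the units of the state.
- manip.read_state(): the state, without advancing time (a new reading comes with each control period).
- read_camera(name): name is "scene" or "top"; returns a dict with "frame" (420x560x3 uint8, red, green, blue), "camera_matrix" (3x3 intrinsics, pixels), "world_from_camera" (4x4, takes a point from camera to world coordinates). Camera axes: x right, y up, looking along -z (the intrinsics and any distortion apply to the point x, -y, -z); pixel columns grow to the right and rows downward; lengths in m; the calibration is good to about 2 mm. A picture is of the moment at which its call begins. There is no depth.
- manip.sign_off(): hands the job in, once; it reports no verdict.
The state is a dict: "t": time; "q": joint angles; "qd": joint speeds; "tau": joint torques, N m; "eef_pos": TCP position; "orientation": TCP orientation; "wrist_force": force on the tool from outside, world axes, zero at the start; "ft_torque": the same for the moment, N m; "width": opening from 0.0 (shut) to 1.0 (fully open).
Only numpy, scipy, OpenCV 4.12 (cv2) and the standard library are available. Lean on these libraries where they do the work, as an engineer would, in place of code of your own. Each camera call takes 0.05 s, during which the arm holds its last target. There are 200 camera calls.

## Task

The run-in stand has finished a run and its switch lever is still on: first throw the lever fully over to off, and only then put every gear from the bench down on its own axle (the large gear on the axle farther from the brass pinion, the small one on the nearer), rocking it gently so that its teeth mesh with the pinion without being forced and it lies flat on the deck, and push every plug on the bench fully home into a free socket of the block. Only when all of them are in place, throw the lever fully back to on; leave the mug, screwdriver and jar where they are.

Things in the scene. Friction and masses are not known exactly. Their poses are not given: they have to be found in the camera images.
- stand: Fixed gear run-in stand: grey box 130 x 250 mm, 40 mm high, with a flat aluminium top (the deck) carrying a brass pinion in the middle and an upright stub axle on either side of it along its y axis. Origin: centre of its underside; z up.
- pinion: Brass pinion, 10 teeth, fixed on the deck (cannot turn): 47 mm over the teeth, 12 mm thick. Origin: centre of its underside, at deck height; x points through the middle of a tooth, at any angle. Teeth 8 mm deep, tapered, ends slightly bevelled, like the gears'. A gear goes down past it only with its teeth in the pinion's gaps (about 2 degrees of play either way).
- axle_large (a point): Foot (at deck height) of the steel stub axle for the large gear, on the stand's +y side, 53 mm from the pinion's centre: diameter 11 mm, 34 mm tall, the top 8 mm conical.
- axle_small (a point): Foot (at deck height) of the steel stub axle for the small gear, on the stand's -y side, 45 mm from the pinion's centre; the same diameter and height.
- gear_large: Large gear, 16 teeth, 71 mm over the teeth, about 90 g, white plastic: toothed disc 12 mm thick, on it a square boss 24 mm across flats (flats parallel to the gear's x and y), top 44 mm above the underside; 12.5 mm square bore right through. Lies flat, boss up. Origin: centre of the underside, z up; x points through the middle of a tooth. Home: underside on the deck. May be absent.
- gear_small: Small gear, 12 teeth, 55 mm over the teeth, about 60 g, white plastic: toothed disc 12 mm thick, on it a square boss 24 mm across flats (flats parallel to the gear's x and y), top 44 mm above the underside; 12.5 mm square bore right through. Lies flat, boss up. Origin: centre of the underside, z up; x points through the middle of a tooth. Home: underside on the deck. May be absent.
- plug_a: Block plug, about 60 g, standing upright on its grey foot: the foot is 36 (x) x 26 (y) x 14 mm high, above it a black head 42 (x) x 30 (y) x 28 mm high (top at 42 mm). Origin: centre of the foot's underside, z up. All plugs are alike and either way round will do. May be absent.
- plug_b: Block plug, about 60 g, standing upright on its grey foot: the foot is 36 (x) x 26 (y) x 14 mm high, above it a black head 42 (x) x 30 (y) x 28 mm high (top at 42 mm). Origin: centre of the foot's underside, z up. All plugs are alike and either way round will do. May be absent.
- plug_c: Block plug, about 60 g, standing upright on its grey foot: the foot is 36 (x) x 26 (y) x 14 mm high, above it a black head 42 (x) x 30 (y) x 28 mm high (top at 42 mm). Origin: centre of the foot's underside, z up. All plugs are alike and either way round will do. May be absent.
- plug_d: Block plug, about 60 g, standing upright on its grey foot: the foot is 36 (x) x 26 (y) x 14 mm high, above it a black head 42 (x) x 30 (y) x 28 mm high (top at 42 mm). Origin: centre of the foot's underside, z up. All plugs are alike and either way round will do. May be absent.
- socket_block: Fixed grey socket block 230 (x) x 70 (y) x 36 mm high with four rectangular sockets in a row along its x axis, 54 mm apart. Origin: centre of the underside.
- socket_block_hole0 (a point): Centre of the mouth of socket 0, on the block's top face; the hole is 38 (along the block's x) x 28 mm, 16 mm deep with bevelled edges, axes as the block's. A plug is home when the shoulder of its head rests on the top face, its foot 14 mm down.
- socket_block_hole1 (a point): Centre of the mouth of socket 1, on the block's top face; the hole is 38 (along the block's x) x 28 mm, 16 mm deep with bevelled edges, axes as the block's. A plug is home when the shoulder of its head rests on the top face, its foot 14 mm down.
- socket_block_hole2 (a point): Centre of the mouth of socket 2, on the block's top face; the hole is 38 (along the block's x) x 28 mm, 16 mm deep with bevelled edges, axes as the block's. A plug is home when the shoulder of its head rests on the top face, its foot 14 mm down.
- socket_block_hole3 (a point): Centre of the mouth of socket 3, on the block's top face; the hole is 38 (along the block's x) x 28 mm, 16 mm deep with bevelled edges, axes as the block's. A plug is home when the shoulder of its head rests on the top face, its foot 14 mm down.
- switch_base: Fixed grey switch box, 70 (x) x 50 (y) x 25 mm high. Origin: centre of the underside. The lever's pivot is 22 mm above it, along the box's y axis.
- switch_tip (a point): Centre of the 26 mm black ball on the end of the switch lever (10 mm steel rod, 80 mm from pivot to ball centre).
- switch (a joint): Angle of the switch lever, rad: 0 = fully off, leaning to the box's -x side 0.5 rad from upright; 1.0 = fully on, leaning to its +x side. It starts on (0.88 to 1.0) and stays where it is left; a light push of about 1 N moves it.
- mug: White mug, 80 mm wide and 95 mm high, a bystander. Origin: centre of its underside.
- screwdriver: Screwdriver lying on the bench, a bystander.
- grease_jar: Small white jar with a black lid, 48 mm wide and 45 mm high, a bystander. Origin: centre of its underside.
There are look-alikes about, which are no part of the job. What is shaped like the gear_large but purple is not meant.

How it is judged:
By the outcome, as a careful person would: the job done as asked, in the order asked, and still so for the second after the job is handed in, with the robot touching nothing.
Of gear_large, gear_small only 1 to 2 are there at a start; the rules pass over those that are not, and their reading is None.
Of plug_a, plug_b, plug_c, plug_d only 3 to 4 are there at a start; the rules pass over those that are not, and their reading is None.
At some moment in a run one of gear_large, gear_small may be knocked a few centimetres aside while the robot is not near it.
It also fails if it takes over 210 s, if anything falls off the work surface, if the arm or the gripper's body presses on something with over 40 N, if the wrist force passes 120 N, or if a joint passes its speed limit or range.

## Working session

There is one attempt and no reset: what is moved stays moved. The work goes in short steps, Python scripts to look and compute and a tool call to move; the robot and the scene stay as the last step left them, time stands still between calls to the robot, and variables do not carry over. Pictures are saved under pics/ and viewed, about 12 in all and at most 16, crops included, and the job is handed in when it is done.

Besides the shell and the picture viewer there is one more tool, called after "Emit:" as name(argument=value, ...), one argument or row to a line, values as JSON. arm_command: Moves the arm, as the interface text tells. Its arguments: {"type":"object","properties":{"moves":{"type":"array"},"gripper":{"type":"number"}},"required":["moves"]}

```bash
ls; mkdir -p pics
python3 - <<'E'
from workcell import manip, read_camera
import cv2,numpy as np
np.set_printoptions(precision=4,suppress=True)
for n in("top","scene"):
    c=read_camera(n); print(n,{k:v for k,v in c.items() if k!="frame"})
    cv2.imwrite(f"pics/{n}0.png",cv2.resize(c["frame"][:,:,::-1],(800,600),interpolation=cv2.INTER_CUBIC))
    cv2.imwrite(f"{n}0_raw.png",c["frame"][:,:,::-1])
print(manip.read_state())
E
```

```text
pics
top {'camera_matrix': array([[498.4581,   0.    , 275.5029],
       [  0.    , 498.4581, 204.1098],
       [  0.    ,   0.    ,   1.    ]]), 'world_from_camera': array([[ 0.0094,  0.9895, -0.1441,  0.3084],
       [-0.9998,  0.0064, -0.0213, -0.0034],
       [-0.0202,  0.1443,  0.9893,  1.4807],
       [ 0.    ,  0.    ,  0.    ,  1.    ]])}
scene {'camera_matrix': array([[504.8613,   0.    , 283.4755],
       [  0.    , 504.8613, 204.7952],
       [  0.    ,   0.    ,   1.    ]]), 'world_from_camera': array([[-0.8294, -0.4189,  0.3695,  1.0177],
       [ 0.5583, -0.6008,  0.5721,  0.798 ],
       [-0.0176,  0.6808,  0.7322,  1.1147],
       [ 0.    ,  0.    ,  0.    ,  1.    ]])}
{'t': 0.1, 'q': array([ 1.4417,  0.0407,  0.0839, -0.0004, -1.6155, -0.3337]), 'qd': array([ 0.0002, -0.0019,  0.0023,  0.001 , -0.0005,  0.0009]), 'tau': array([ -0.0053, -36.9345,  34.8277,   6.952 ,  -0.0047,  -0.    ]), 'eef_pos': array([0.2677, 0.5367, 0.2304]), 'orientation': array([-0.9549,  1.5408, -1.5425]), 'wrist_force': array([ 0.1921, -0.7367, -0.758 ]), 'ft_torque': array([-0.0085, -0.0032, -0.0617]), 'width': 1.000817808034003}
```

View pics/top0.png

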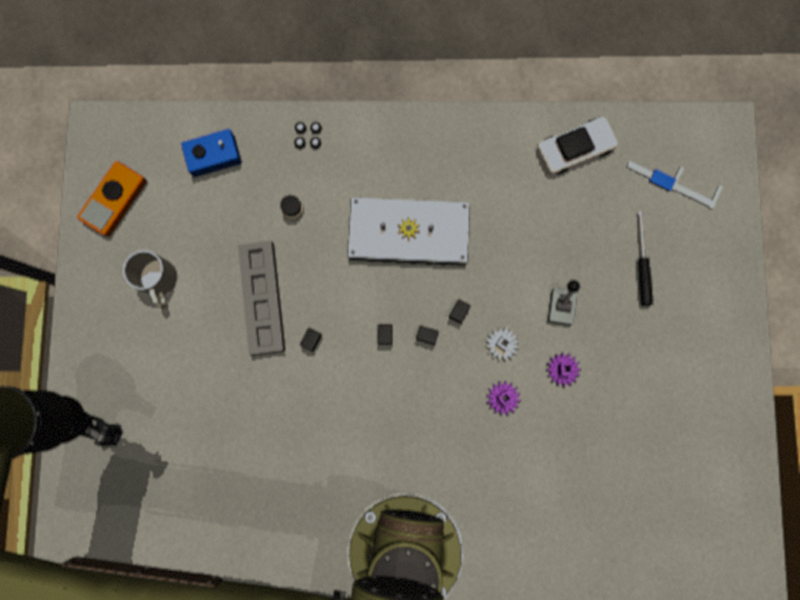

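View pics/scene0.png

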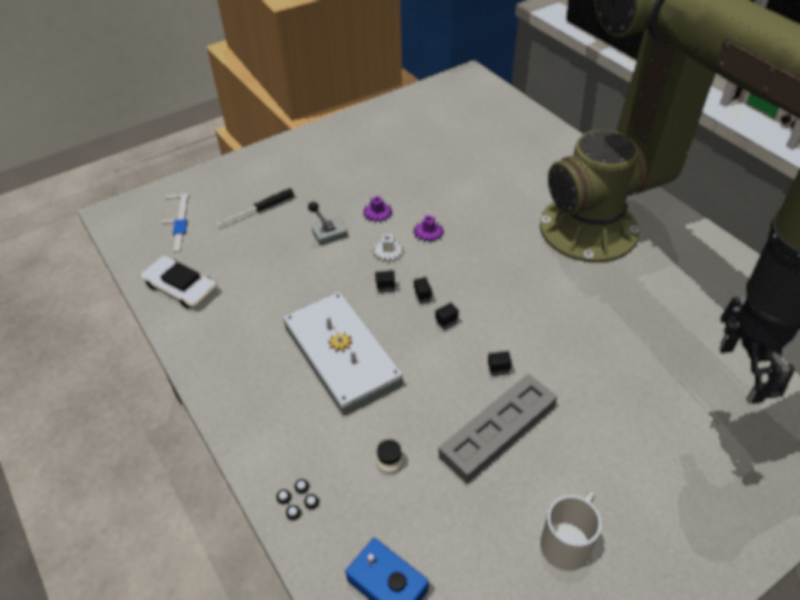

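Run:
```python
import cv2,numpy as np
t=cv2.imread("top0_raw.png");s=cv2.imread("scene0_raw.png")
def crop(im,x,y,w,h,W,H):return cv2.resize(im[y:y+h,x:x+w],(W,H),interpolation=cv2.INTER_CUBIC)
# scale x5.. rows
a=crop(t,235,130,100,60,400,240); b=crop(t,330,190,80,48,400,240)
c=crop(s,190,200,100,90,400,360); d=crop(s,205,130,100,90,400,360)
cv2.imwrite("pics/m1.png",np.vstack([np.hstack([a,b]),np.hstack([c,d])]))
```

```text
(no output)
```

View pics/m1.png

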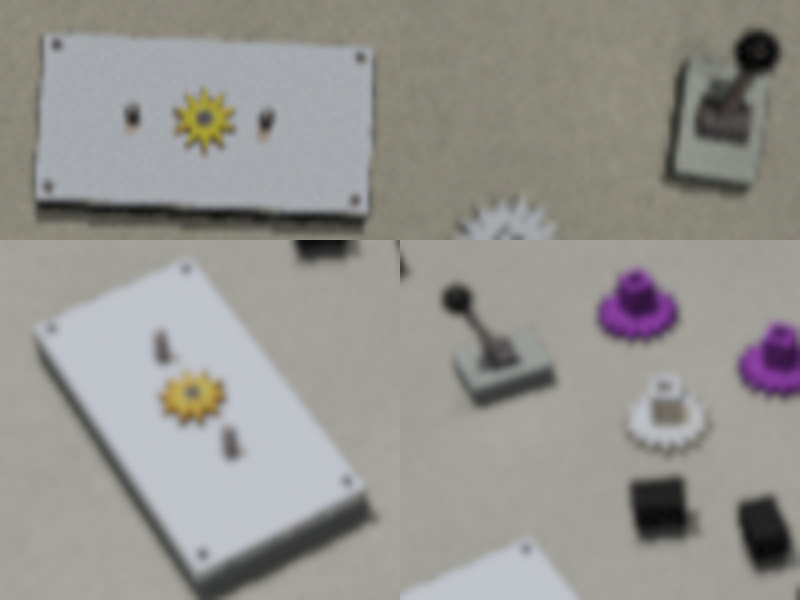

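```bash
cat > h.py <<'E'
import cv2,numpy as np
from scipy.optimize import minimize
from scipy.spatial.transform import Rotation as Ro
np.set_printoptions(precision=4,suppress=True)
def look(names=("top","scene")):
    from workcell import read_camera
    return {n:read_camera(n) for n in names}
def proj(c,P):
    T=np.linalg.inv(c["world_from_camera"]);p=np.asarray(P)@T[:3,:3].T+T[:3,3]
    p=p*[1,-1,-1];q=p@c["camera_matrix"].T
    return q[:,:2]/q[:,2:]
def ray(c,u,v):
    d=np.linalg.inv(c["camera_matrix"])@[u,v,1.]*[1,-1,-1]
    return c["world_from_camera"][:3,3],c["world_from_camera"][:3,:3]@d
def atz(c,u,v,z):
    o,d=ray(c,u,v);return o+d*(z-o[2])/d[2]
def prism(poly,z0,z1,n=2):
    return [np.c_[poly,np.full(len(poly),z)] for z in np.linspace(z0,z1,n)]
def rect(a,b):return np.array([[a,b],[-a,b],[-a,-b],[a,-b]])/2
def gearpoly(n,R,r):
    k=2*np.pi/n;P=[]
    for i in range(n):
        for a,q in((-.36,r),(-.12,R),(.12,R),(.36,r)):P.append([q*np.cos(k*(i+a)),q*np.sin(k*(i+a))])
    return np.array(P)
# a model: list of ("hull",pts3d) or ("poly",pts3d)
def box(a,b,z0,z1):return [("hull",np.vstack(prism(rect(a,b),z0,z1)))]
def gear(n,R,r,boss=True,z0=0):
    m=[("poly",p) for p in prism(gearpoly(n,R,r),z0,z0+.012,4)]
    return m+(box(.024,.024,.012,.044) if boss else [])
S=4
def render(c,m,x,y,a,roi):
    u0,v0,u1,v1=roi;im=np.zeros(((v1-v0)*S,(u1-u0)*S),np.uint8);R=np.array([[np.cos(a),-np.sin(a)],[np.sin(a),np.cos(a)]])
    for k,P in m:
        P=P.copy();P[:,:2]=P[:,:2]@R.T+[x,y]
        p=((proj(c,P)+.5-[u0,v0])*S-.5)
        if k=="hull":p=cv2.convexHull(p.astype(np.float32))[:,0]
        cv2.fillPoly(im,[np.round(p*16).astype(np.int32)],255,cv2.LINE_AA,4)
    im=cv2.GaussianBlur(im.astype(np.float32)/255,(0,0),.7*S)
    return cv2.resize(im,(u1-u0,v1-v0),interpolation=cv2.INTER_AREA)
def fit(cs,m,T,x0,y0,a0,h=25,zc=.02,starts=(0,)):
    """T: name->soft mask image. returns x,y,a,cost"""
    best=None
    rois={}
    for n in T:
        u,v=proj(cs[n],[[x0,y0,zc]])[0].astype(int);H,W=T[n].shape
        rois[n]=(max(u-h,0),max(v-h,0),min(u+h,W),min(v+h,H))
    def f(p):
        s=0
        for n in T:
            r=rois[n];s+=((render(cs[n],m,p[0]/100,p[1]/100,p[2],r)-T[n][r[1]:r[3],r[0]:r[2]])**2).sum()
        return s
    for da in starts:
        r=minimize(f,[x0*100,y0*100,a0+da],method="Nelder-Mead",options=dict(initial_simplex=[[x0*100,y0*100,a0+da],[x0*100+1,y0*100,a0+da],[x0*100,y0*100+1,a0+da],[x0*100,y0*100,a0+da+.15]],xatol=1e-3,fatol=1e-3))
        if best is None or r.fun<best[3]:best=(r.x[0]/100,r.x[1]/100,r.x[2],r.fun)
    return np.array(best)
def soft(ch,lo,hi):return np.clip((ch.astype(float)-lo)/(hi-lo),0,1)
def gray(c):return cv2.cvtColor(c["frame"],cv2.COLOR_RGB2GRAY)
E
cat > m1.py <<'E'
from h import *
cs=look()
G={n:gray(cs[n]) for n in cs}
dark={n:soft(-G[n].astype(float),-110,-40) for n in G}
top=cs["top"]
for n in G: print(n,"bench",np.median(G[n][150:300,150:400]))
print("levels plug",G["top"][234,270],G["top"][230:240,262:280].min(),"gear",G["top"][232:252,340:364].max(),"deck",np.median(G["top"][145:175,300:320]))
k=.7
for nm,(u,v) in dict(p1=(311,340),p2=(385,335),p3=(427,337),p4=(459,312)).items():
    x,y,_=atz(top,u*k,v*k,.04)
    for sub in(("top",),("scene",),("top","scene")):
        print(nm,sub,fit(cs,box(.042,.030,.014,.042)+box(.036,.026,0,.014),{n:dark[n] for n in sub},x,y,0,18,starts=(0,.8,1.6,2.4)))
# white gear
x,y,_=atz(top,502*k,344*k,.012)
br={n:soft(G[n],150,200) for n in G}
for nm,m in(("L",gear(16,.0355,.0275)),("S",gear(12,.0275,.0195))):
    for sub in(("top",),("top","scene")):
        print(nm,sub,fit(cs,m,{n:br[n] for n in sub},x,y,0,20,starts=(0,.13,.26,.39)))
# stand
x,y,_=atz(top,409*k,229*k,.04)
wd={n:soft(cs[n]["frame"][:,:,2],150,185) for n in G}
for sub in(("top",),("scene",),("top","scene")):
    print("stand",sub,fit(cs,[("poly",prism(rect(.13,.25),.04,.04,1)[0])],{n:wd[n] for n in sub},x,y,0,75,zc=.04))
for n in G:
    f=cs[n]["frame"];sat=f[:,:,0].astype(float)-f[:,:,2];print(n,"sat",np.percentile(sat,[5,50,95]),sat[130:200,270:300].max() if n=="top" else sat[220:260,220:260].max())
E
python3 m1.py
```

```text
top bench 133.0
scene bench 160.0
levels plug 51 40 gear 171 deck 168.0
p1 ('top',) [ 0.4184  0.1971 -0.4533  5.1761]
p1 ('scene',) [ 0.4221  0.1974  2.4548 34.1199]
p1 ('top', 'scene') [ 0.4202  0.1971 -0.545  47.8717]
p2 ('top',) [0.4301 0.0458 3.1545 6.7718]
p2 ('scene',) [ 0.4337  0.0447  2.4475 96.7792]
p2 ('top', 'scene') [  0.4316   0.0461   0.034  110.6615]
p3 ('top',) [ 0.4292 -0.0394  1.2633 14.6965]
p3 ('scene',) [ 0.4339 -0.0394  1.1068 66.6938]
p3 ('top', 'scene') [ 0.4311 -0.0407  1.1338 92.8215]
p4 ('top',) [ 0.4782 -0.1053  2.6727 25.5842]
p4 ('scene',) [ 0.482  -0.1054  2.5862 28.2063]
p4 ('top', 'scene') [ 0.4802 -0.1062  2.6024 58.5957]
L ('top',) [  0.4177  -0.1961   0.1575 291.5408]
L ('top', 'scene') [  0.4119  -0.2055   0.5223 497.9401]
S ('top',) [  0.4178  -0.1963   0.4813 148.3581]
S ('top', 'scene') [  0.417   -0.201    0.5867 300.7236]
stand ('top',) [  0.6514  -0.0014  -0.0671 913.196 ]
stand ('scene',) [  0.6508  -0.0037  -0.0406 594.066 ]
stand ('top', 'scene') [   0.6507   -0.0036   -0.0407 1521.9399]
top sat [ 5. 16. 26.] 116.0
scene sat [-5. 10. 40.] 108.0
```

```bash
cat > m2.py <<'E'
from h import *
cs=look();cv2.imwrite("top1.png",cs["top"]["frame"])
for n,(p) in (("top",(.43,.046)),("scene",(.43,.046))):
    u,v=proj(cs[n],[[*p,.03]])[0].astype(int)
    print(n,u,v);print(gray(cs[n])[v-14:v+15:2,u-16:u+17:2])
for n in cs:
    u,v=proj(cs[n],[[.417,-.199,.012]])[0].astype(int)
    print(n,u,v);print(cs[n]["frame"][v-18:v+16:2,u-18:u+19:2,2])
E
python3 m2.py
```

```text
top 269 234
[[140 135 135 139 138 134 134 130 133 132 130 132 132 129 130 128 129]
 [135 134 136 138 135 132 129 131 134 132 132 131 133 126 131 130 132]
 [137 135 137 134 134 135 130 134 129 134 131 130 131 131 130 132 132]
 [138 137 136 139 136 131 108 102 105 106 107 128 131 134 131 132 131]
 [132 130 138 137 137 121  46  43  47  47  46 125 132 131 131 133 129]
 [133 131 136 132 132 117  45  47  48  52  48 122 133 131 130 131 128]
 [135 136 135 134 134 118  42  47  51  50  47 123 136 130 131 130 130]
 [136 132 134 134 137 115  45  50  50  49  48 124 132 133 131 134 129]
 [134 135 134 133 137 115  47  52  53  51  46 123 133 133 131 130 131]
 [137 136 134 133 134 117  49  49  51  51  48 123 132 134 134 128 133]
 [135 137 135 136 133 121  46  40  43  41  39 124 134 135 136 133 134]
 [136 138 136 137 138 129  76  77  75  73  74 127 136 135 137 135 135]
 [134 137 136 134 142 128  83  84  85  85  93 136 135 137 133 136 134]
 [132 134 134 131 138 135 132 132 131 133 128 133 134 136 137 137 131]
 [136 137 133 133 133 134 135 134 136 134 134 136 136 135 139 138 132]]
scene 313 218
[[ 22  2
[... 3139 characters left out ...]
 162  99  99 101 128 171 174 158 153 156 155
  154]
 [152 152 152 150 152 182 198 166  96  96  98 113 161 184 147 150 155 154
  154]
 [152 152 150 147 142 186 199 178 119 117 116 133 169 185 139 142 154 154
  154]
 [152 152 150 149 139 169 188 192 179 178 178 181 188 164 133 142 154 153
  154]
 [151 150 151 151 132 129 152 179 177 186 182 175 155 124 130 152 154 154
  154]
 [150 150 151 151 148 130 112 137 116 147 124 138 112 119 145 153 154 154
  154]
 [151 149 150 151 150 146 143 130 127 113 122 124 138 146 149 152 153 154
  153]
 [152 150 149 149 150 149 151 149 148 141 147 148 148 151 151 152 153 153
  153]
 [151 153 151 150 149 149 149 149 148 145 144 146 151 152 151 152 152 153
  154]]
```

```bash
cat >> h.py <<'E'
def renderw(c,layers,x,y,a,roi):
    im=None
    for w,m in layers:
        r=render(c,m,x,y,a,roi);im=w*r if im is None else im*(1-r)+w*r
    return im
def fitn(cs,layers,I,x0,y0,a0,h=18,zc=.02,rad=None,starts=(0,),fixa=None):
    """NCC fit. I: name->image; layers painted in order [(weight,model)]"""
    rois={};W={}
    for n in I:
        u,v=np.round(proj(cs[n],[[x0,y0,zc]])[0]).astype(int);H,Wd=I[n].shape
        r=rois[n]=(max(u-h,0),max(v-h,0),min(u+h,Wd),min(v+h,H))
        yy,xx=np.mgrid[r[1]:r[3],r[0]:r[2]];W[n]=np.hypot(xx-u,yy-v)<(rad or h)
    def f(p):
        s=0
        for n in I:
            r=rois[n];m=renderw(cs[n],layers,p[0]/100,p[1]/100,p[2] if fixa is None else fixa,r)[W[n]];d=I[n][r[1]:r[3],r[0]:r[2]][W[n]]
            s+=1-np.corrcoef(m,d)[0,1]
        return s/len(I)
    best=None
    for da in starts:
        p=np.array([x0*100,y0*100,a0+da]);o=dict(initial_simplex=[p,p+[.6,0,0],p+[0,.6,0],p+[0,0,.15]],xatol=5e-4,fatol=1e-6)
        r=minimize(f,p,method="Nelder-Mead",options=o)
        if best is None or r.fun<best[3]:best=(r.x[0]/100,r.x[1]/100,r.x[2],r.fun)
    return np.array(best)
def whiteness(c):
    f=c["frame"].astype(float);return f[:,:,2]/(f[:,:,0]+1)
PLUG=[(.55,box(.036,.026,0,.014)),(1,box(.042,.030,.014,.042))]
E
cat > m3.py <<'E'
from h import *
cs=look();top=cs["top"];N={n:-gray(cs[n]).astype(float) for n in cs};Wh={n:whiteness(cs[n]) for n in cs}
for nm,(x,y,a) in dict(p1=(.4184,.1971,-.45),p2=(.43,.0458,0),p3=(.4292,-.0394,1.26),p4=(.478,-.1053,2.67)).items():
    for n in cs: print(nm,n,fitn(cs,PLUG,{n:N[n]},x,y,a,16,rad=14 if n=="top" else 16,zc=.025,starts=(0,.4)))
for nm,m in(("L",gear(16,.0355,.0275)),("S",gear(12,.0275,.0195))):
    for n in cs: print(nm,n,fitn(cs,[(1,m)],{n:Wh[n]},.4178,-.199,0,18,starts=np.arange(0,.52,.1)))
x,y=.6514,-.0014
B={n:cs[n]["frame"][:,:,2].astype(float) for n in cs}
for n in cs: print("stand",n,fitn(cs,[(1,[("poly",prism(rect(.13,.25),.04,.04,1)[0])])],{n:Wh[n]},x,y,-.04,70,zc=.04))
for n in cs:
    Y={n:1-Wh[n]}
    u,v=(286,160) if n=="top" else (238,239)
    q=atz(cs[n],u,v,.052);print("pinion",n,q,fitn(cs,[(1,gear(10,.0235,.0155,False,.04))],Y,q[0],q[1],0,14,rad=13,zc=.046,starts=np.arange(0,.63,.1)))
bl=fitn
E
python3 m3.py
```

```text
p1 top [ 0.4186  0.1974 -0.4712  0.0312]
p1 scene [ 0.4238  0.1993 -0.5258  0.0246]
p2 top [0.43   0.0461 0.0123 0.034 ]
p2 scene [ 0.4354  0.0473 -0.0967  0.0338]
p3 top [ 0.4292 -0.0393  1.2918  0.0434]
p3 scene [ 0.4343 -0.0382  1.219   0.0231]
p4 top [ 0.4789 -0.1055  2.6377  0.0357]
p4 scene [ 0.4837 -0.1042  2.633   0.0317]
L top [ 0.4169 -0.1971  0.1713  0.1904]
L scene [ 0.4133 -0.2057  0.5964  0.4237]
S top [ 0.4228 -0.2013  0.4613  0.3131]
S scene [ 0.4167 -0.2008  0.461   0.4462]
stand top [ 0.6487 -0.0012 -0.0384  0.2524]
stand scene [ 0.654  -0.0003 -0.0427  0.4152]
pinion top [ 0.6475 -0.0021  0.052 ] [ 0.6504 -0.0012  0.6334  0.0653]
pinion scene [0.6533 0.0022 0.052 ] [ 0.6513 -0.0035  0.023   0.0948]
```

```bash
cat > m4.py <<'E'
from h import *
cs=look();top=cs["top"];N={n:-gray(cs[n]).astype(float) for n in cs};Wh={n:whiteness(cs[n]) for n in cs}
def tri(p):
    A=[];b=[]
    for n,(u,v) in p.items():
        o,d=ray(cs[n],u,v);d/=np.linalg.norm(d);M=np.eye(3)-np.outer(d,d);A.append(M);b.append(M@o)
    return np.linalg.solve(sum(A),sum(b))
P={}
for n,(u,v) in dict(top=(401,200.5),scene=(219,144.5)).items():
    g=gray(cs[n])[int(v)-6:int(v)+7,int(u)-6:int(u)+7].astype(float);w=np.clip(110-g,0,60);yy,xx=np.mgrid[int(v)-6:int(v)+7,int(u)-6:int(u)+7]
    w*=np.hypot(xx-u,yy-v)<6.5
    P[n]=(w*xx).sum()/w.sum(),(w*yy).sum()/w.sum()
print("ball",P,tri(P),atz(cs["top"],*P["top"],.09),atz(cs["scene"],*P["scene"],.09))
print(np.round(Wh["top"][196:232:2,382:408:2]*100).astype(int))
for n in cs:
  for z in (0.0125,):
    print("base",n,fitn(cs,[(1,box(.07,.05,0,.025))],{n:Wh[n]},.487,-.318,0,24,rad=22,zc=.025,starts=(-.2,0,.2)))
for n in cs: print("gear",n,fitn(cs,[(1,gear(16,.0355,.0275))],{n:Wh[n]},.4169,-.1971,.171,18,starts=np.arange(0,1.5,.3927)))
hole=[("poly",np.c_[rect(.038,.028)+[d*.054,0],np.full(4,.036)]) for d in(-1.5,-.5,.5,1.5)]
for n in cs:
    q=atz(top,261*.7,298*.7,.036)
    print("block",n,q,fitn(cs,[(.8,box(.23,.07,0,.036)),(.2,[("poly",np.c_[rect(.23,.07),np.full(4,.036)])]),(.8,hole)],{n:N[n]},q[0],q[1],1.57,50,zc=.03,starts=(-.1,0,.1,.2)))
E
python3 m4.py
```

```text
ball {'top': (np.float64(400.69327333017526), np.float64(200.50331596399812)), 'scene': (np.float64(219.17190961453255), np.float64(144.87062472308375))} [ 0.5238 -0.3248  0.0937] [ 0.5235 -0.325   0.09  ] [ 0.5228 -0.3298  0.09  ]
[[ 88  87  87  88  88  87  88  87  86  87  87  86  86]
 [ 87  86  88  87  87  87  87  89  85  80  93  87  86]
 [ 88  89  86  88  87  87  87  86 100 112  97  67  87]
 [ 86  86  88  95  95  92  91  88  96  50  88  82  87]
 [ 88  87  88  97  96  96  96  95  93  91  96  88  88]
 [ 88  87  93  95  96  97  96  94  86  93  96  88  87]
 [ 87  88  94  96  94  94  95  87  90  96  96  88  87]
 [ 87  87  93  96  93  87  87  85  93  96  96  88  88]
 [ 87  87  94  97  91  94  87  85  91  94  93  87  87]
 [ 87  90  94  94  93  89  91  92  90  94  95  88  88]
 [ 86  87  95  97  91  89  95  91  91  95  92  87  87]
 [ 87  88  96  96  95  93  95  94  96  94  91  87  87]
 [ 87  92  96  95  95  96  95  95  94  94  90  88  86]
 [ 87  95  94  94  96  96  96  96  97  96  88  86  87]
 [ 87  94  95  97  95  95  96  96  96  95  88  87  88]
 [ 88  86  86  87  89  92  94  96  94  93  87  88  87]
 [ 87  88  87  87  86  86  86  85  86  87  89  86  88]
 [ 87  87  86  88  88  87  87  88  87  88  88  87  88]]
base top [ 0.494  -0.3206 -0.1844  0.3747]
base scene [ 0.4944 -0.3238 -0.2191  0.1562]
gear top [ 0.4169 -0.197   0.5655  0.193 ]
gear scene [ 0.413  -0.2054  1.3524  0.4263]
block top [0.5038 0.3003 0.036 ] [0.5074 0.3045 3.2836 0.3671]
block scene [0.5038 0.3003 0.036 ] [0.5083 0.3024 0.1446 0.3006]
```

```bash
cat >> h.py <<'E'
def st():
    from workcell import manip
    s=manip.read_state();R=Ro.from_rotvec(s["orientation"]).as_matrix()
    print("t %.2f tcp"%s["t"],s["eef_pos"]*1000,"jawyaw %.4f"%np.arctan2(R[1,0],R[0,0]),"zdir",R[:,2],"F",s["wrist_force"],"w %.1f"%(s["width"]*85.4),"q",s["q"]);print(R)
    return s,R
E
python3 -c "
from h import *
st()"
```

```text
t 0.50 tcp [267.8308 536.8602 231.2011] jawyaw -2.0336 zdir [ 0.8948 -0.4465  0.    ] F [0.422  0.2616 0.2614] w 85.2 q [ 1.4417  0.0402  0.0847 -0.0001 -1.6155 -0.3337]
[[-0.4465 -0.0001  0.8948]
 [-0.8948 -0.0002 -0.4465]
 [ 0.0002 -1.      0.    ]]
```

Emit:
arm_command(
  moves=[
    [[15,-45,0],0],
    [[15,-45,0],0],
    [[15,-45,0],0],
    [[15,-45,0],0],
    [[15,-45,0],0],
    [[15,-45,0],0],
    [[15,-45,0],0],
    [[15,-45,0],0],
  ],
  gripper=0,
)

```text
t: 1.3
eef_pos: [0.388, 0.1751, 0.2317]
orientation: [-0.953, 1.541, -1.54]
wrist_force: [1.1, -0.5, -0.9]
width: 0.001
```

```bash
python3 -c "
from h import *
st()"
```

```text
t 1.30 tcp [387.9541 175.1185 231.7225] jawyaw -2.0329 zdir [ 0.8951 -0.4458  0.0004] F [ 1.0603 -0.5372 -0.8903] w 0.1 q [ 0.904  -0.4411 -0.3266  0.0001 -1.6838  0.2048]
[[-0.4458  0.001   0.8951]
 [-0.8951  0.001  -0.4458]
 [-0.0014 -1.      0.0004]]
```

Emit:
arm_command(
  moves=[
    [[17,-46,0],0.05],
    [[17,-46,0],0.05],
    [[17,-46,0],0.05],
    [[17,-46,0],0.05],
    [[17,-46,0],0.05],
    [[17,-46,0],0.02],
    [[17,-46,0],0],
    [[17,-46,0],0],
  ],
)

```text
t: 2.1
eef_pos: [0.5242, -0.1934, 0.2315]
orientation: [-1.111, 1.349, -1.35]
wrist_force: [1.2, 1.3, 0.3]
width: 0.002
```

Emit:
arm_command(
  moves=[
    [[17,-47,0],0],
    [[17,-47,0],0],
    [[15,-46,0],0],
    [[0,0,-40],0],
    [[0,0,-40],0],
    [[0,0,-40],0],
    [[0,0,-36],0],
    [[0,0,0],0],
  ],
)

```text
t: 2.9
eef_pos: [0.5696, -0.3296, 0.0684]
orientation: [-1.116, 1.36, -1.343]
wrist_force: [-0.3, -0.6, -1.1]
width: 0.001
```

```bash
python3 -c "
from h import *
st()"
```

```text
t 2.90 tcp [ 569.5869 -329.6363   68.3549] jawyaw -1.7643 zdir [ 0.9813 -0.1922 -0.0106] F [-0.2682 -0.6351 -1.1376] w 0.1 q [-0.2227  0.2411  0.0093 -0.0023 -1.3497  1.6005]
[[-0.1923 -0.0099  0.9813]
 [-0.9813  0.0046 -0.1922]
 [-0.0026 -0.9999 -0.0106]]
```

Emit:
arm_command(
  moves=[
    [[-14,2.6,2],0],
    [[-14,2.6,0],0],
    [[-14,2.6,0],0],
    [[-14,2.6,0],0],
    [[-14,2.6,0],0],
    [[-12,2.2,0],0],
    [[-10,2,0],0],
    [[-6,1,0],0],
  ],
)

```text
t: 3.7
eef_pos: [0.4809, -0.3138, 0.0806]
orientation: [-1.102, 1.334, -1.359]
wrist_force: [32.6, -10.5, -14.6]
width: 0.001
```

Run:
```python
from h import *
st()
c=look()
a=c["top"]["frame"][180:250,350:430];b=c["scene"]["frame"][120:190,180:260]
cv2.imwrite("pics/l1.png",cv2.resize(np.hstack([a,b])[:,:,::-1],(800,350),interpolation=cv2.INTER_CUBIC))
```

```text
t 3.70 tcp [ 480.9491 -313.842    80.5994] jawyaw -1.7622 zdir [ 0.9816 -0.1902  0.0175] F [ 32.5626 -10.5466 -14.5709] w 0.1 q [-0.2287 -0.008  -0.2395  0.0003 -1.3218  1.608 ]
[[-0.1903  0.017   0.9816]
 [-0.9817 -0.0043 -0.1902]
 [ 0.001  -0.9998  0.0175]]
```

View pics/l1.png

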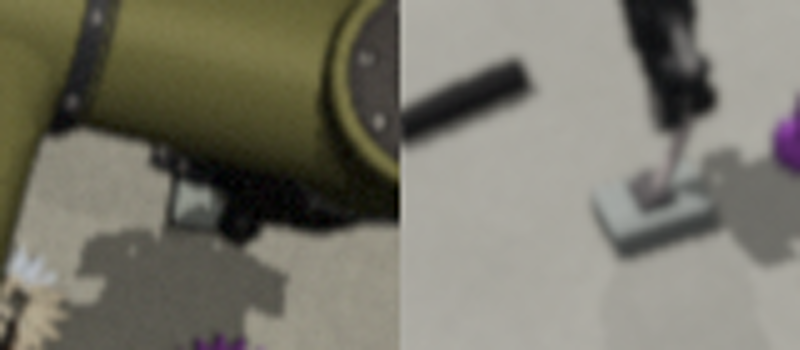

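Emit:
arm_command(
  moves=[
    [[20,-4,0],0],
    [[5,-1,45],0],
    [[0,0,50],-0.1],
    [[-6,45,20],-0.1],
    [[-6,45,0],-0.1],
    [[-6,45,0],-0.015],
    [[-6,45,0],0],
    [[-4,30,0],0],
  ],
  gripper=60,
)

```text
t: 4.6
eef_pos: [0.4715, -0.1059, 0.1942]
orientation: [-0.923, 1.57, -1.572]
wrist_force: [0.2, 0.1, 1.1]
width: 0.701
```

```bash
python3 -c "
from h import *
st()"
```

```text
t 4.60 tcp [ 471.4741 -105.8825  194.2006] jawyaw -2.0773 zdir [ 0.8744 -0.4851  0.0022] F [0.191  0.0607 1.1412] w 59.9 q [ 0.1982 -0.281  -0.2759  0.0004 -1.5733  0.8661]
[[-0.4851  0.0026  0.8744]
 [-0.8744  0.0001 -0.4851]
 [-0.0014 -1.      0.0022]]
```

Emit:
arm_command(
  moves=[
    [[10,1,-28],0],
    [[0,0,-45],0],
    [[0,0,-45],0],
    [[0,0,-40],0],
    [[0,0,-20],0],
    [[0,0,0],0],
    [[0,0,0],0],
    [[0,0,0],0],
  ],
)

```text
t: 5.4
eef_pos: [0.4835, -0.1069, 0.017]
orientation: [-0.921, 1.57, -1.574]
wrist_force: [0.6, -0.2, 1.3]
width: 0.7
```

Emit:
arm_command(
  moves=[
    [[0,0,0],0],
    [[0,0,0],0],
    [[0,0,0],0],
    [[0,0,0],0],
    [[0,0,0],0],
    [[0,0,0],0],
    [[0,0,0],0],
    [[0,0,0],0],
  ],
  gripper=15,
)

```text
t: 6.2
eef_pos: [0.4827, -0.107, 0.0157]
orientation: [-0.923, 1.571, -1.573]
wrist_force: [-1.5, 1.1, 6.0]
width: 0.339
```

```bash
python3 -c "
from h import *
st()
c=look(('scene',))
b=c['scene']['frame'][130:280,210:360]
cv2.imwrite('pics/g1.png',cv2.resize(b[:,:,::-1],(600,600),interpolation=cv2.INTER_CUBIC))"
```

```text
t 6.20 tcp [ 482.7352 -106.9616   15.6528] jawyaw -2.0783 zdir [ 0.874  -0.486   0.0021] F [-1.5081  1.1496  6.0483] w 28.9 q [ 0.1913 -0.1664 -0.5105  0.0008 -1.2247  0.8718]
[[-0.486   0.0021  0.874 ]
 [-0.874  -0.0004 -0.486 ]
 [-0.0007 -1.      0.0021]]
```

View pics/g1.png

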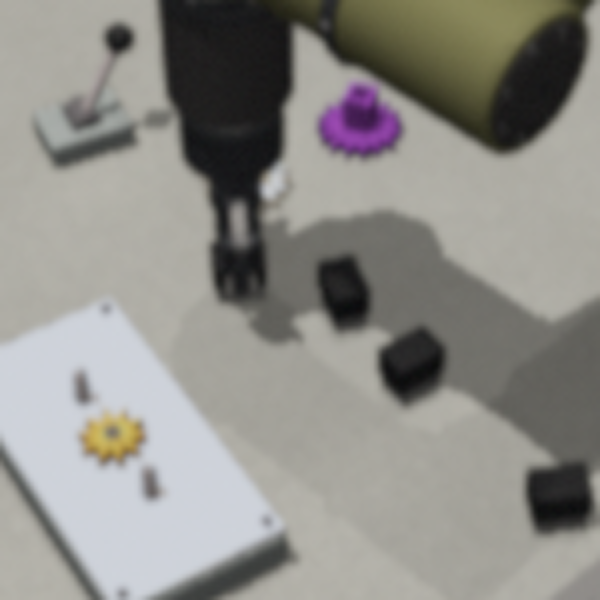

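Emit:
arm_command(
  moves=[
    [[0,0,50],0],
    [[0,20,45],0],
    [[6,48,0],0.1],
    [[6,48,0],0.1],
    [[6,48,0],0.1],
    [[6,48,0],0.1],
    [[6,48,0],0.1],
    [[6,48,0],0.1],
  ],
)

```text
t: 7.05
eef_pos: [0.5175, 0.2031, 0.1091]
orientation: [-1.254, 1.138, -1.138]
wrist_force: [1.4, -0.6, -0.6]
width: 0.343
```

Emit:
arm_command(
  moves=[
    [[6,48,0],0.05],
    [[6,48,0],0],
    [[4,10,-20],0],
    [[0,0,0],0],
    [[0,0,0],0],
    [[0,0,0],0],
    [[0,0,0],0],
    [[0,0,0],0],
  ],
)

```text
t: 7.85
eef_pos: [0.5342, 0.3066, 0.0903]
orientation: [-1.271, 1.104, -1.104]
wrist_force: [-0.4, -0.3, -0.7]
width: 0.34
```

```bash
cat > m5.py <<'E'
from h import *
s,R=st();cs=look();Wh={n:whiteness(cs[n]) for n in cs};N={n:-gray(cs[n]).astype(float) for n in cs}
for n in cs: 
    cv2.imwrite(f"{n}_m5.png",cs[n]["frame"][:,:,::-1])
    print("block",n,fitn(cs,[(1,box(.23,.07,0,.036))],{n:Wh[n]},.508,.303,.143,56,zc=.03))
    print("stand",n,fitn(cs,[(1,box(.13,.25,0,.04))],{n:Wh[n]},.6505,-.001,-.04,70,zc=.03))
    e=s["eef_pos"];z=e[2]-.016
    pl=[(1,box(.036,.026,z,z+.014)),(1,box(.042,.030,z+.014,z+.042))]
    print("held",n,fitn(cs,pl,{n:N[n]},e[0],e[1],.14,20,rad=14,zc=z+.02))
f=np.vstack([cs["scene"]["frame"][180:360,260:440],]);g=cs["top"]["frame"][150:270,130:310]
cv2.imwrite("pics/b1.png",np.hstack([cv2.resize(f[:,:,::-1],(400,400),interpolation=cv2.INTER_CUBIC),cv2.resize(g[:,:,::-1],(400,400),interpolation=cv2.INTER_CUBIC)]))
E
python3 m5.py
```

```text
t 7.85 tcp [534.1879 306.595   90.2896] jawyaw -1.4294 zdir [0.99   0.1409 0.0013] F [-0.4036 -0.3483 -0.7152] w 29.1 q [ 0.8459  0.1097 -0.0992  0.0002 -1.3604  0.8662]
[[ 0.1409  0.0011  0.99  ]
 [-0.99    0.0009  0.1409]
 [-0.0008 -1.      0.0013]]
block top [0.5061 0.3083 0.0584 0.8242]
stand top [ 0.6532 -0.0014 -0.0331  0.2654]
held top [ 0.5435  0.3167 -0.2106  0.3424]
block scene [0.4368 0.1746 1.2188 0.3496]
stand scene [ 0.6489 -0.0075 -0.0512  0.4247]
held scene [ 0.5285  0.3071 -0.2037  0.2503]
```

View pics/b1.png

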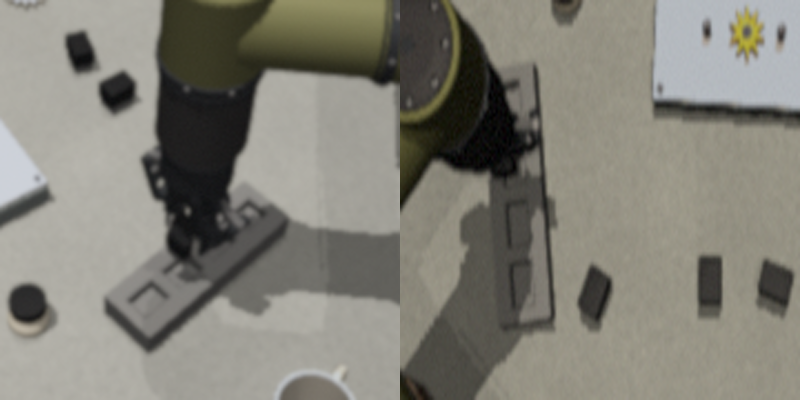

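```bash
cat > m6.py <<'E'
from h import *
cs=look()
for n in cs: cs[n]["frame"]=cv2.imread(f"{n}0_raw.png")[:,:,::-1].copy()
Wh={n:cv2.GaussianBlur(whiteness(cs[n]),(0,0),.6) for n in cs};G={n:gray(cs[n]).astype(float) for n in cs}
for n in cs:
    u,v=np.round(proj(cs[n],[[.508,.303,.036]])[0]).astype(int)
    print(n,u,v,"wh block/bench",np.round(Wh[n][v,u-40:u+41:8],2),"gray",G[n][v,u-40:u+41:8])
    print("blockW",fitn(cs,[(1,box(.23,.07,0,.036))],{n:Wh[n]},.506,.303,.14,54,zc=.02))
    # gray, 3 levels: top face, side, hole
    m=lambda s,d:[(s,box(.23,.07,0,.036)),(.5,[("poly",np.c_[rect(.23,.07),np.full(4,.036)])])]
    print("blockG",fitn(cs,m(1,1),{n:-G[n]},.506,.303,.14,54,zc=.02,rad=52))
    A=fitn(cs,m(1,1),{n:-G[n]},.506,.303,.14,54,zc=.02,rad=52)
for n,sc in(("top",5),("scene",5)):
    u,v=np.round(proj(cs[n],[[.508,.303,.036]])[0]).astype(int);h=50
    im=cv2.resize(cs[n]["frame"][v-h:v+h,u-h:u+h,::-1],None,fx=4,fy=4,interpolation=cv2.INTER_CUBIC)
    x,y,a=.5075,.3035,.143
    for P in [rect(.23,.07)]+[rect(.038,.028)+[d*.054,0] for d in(-1.5,-.5,.5,1.5)]:
        Rm=np.array([[np.cos(a),-np.sin(a)],[np.sin(a),np.cos(a)]]);Q=np.c_[P@Rm.T+[x,y],np.full(4,.036)]
        p=(proj(cs[n],Q)-[u-h,v-h]+.5)*4-.5
        cv2.polylines(im,[np.round(p*16).astype(int)],True,(0,0,255),1,cv2.LINE_AA,4)
    cv2.imwrite(f"o_{n}.png",im)
cv2.imwrite("pics/o1.png",np.hstack([cv2.imread("o_top.png"),cv2.imread("o_scene.png")]))
E
python3 m6.py
```

```text
top 182 207 wh block/bench [0.87 0.87 0.88 0.87 0.88 0.89 0.9  0.87 0.87 0.88 0.87] gray [131. 133. 131. 134. 112. 111. 113. 132. 132. 136. 135.]
blockW [0.5086 0.3076 0.1294 0.2196]
blockG [0.5027 0.3027 0.1386 0.3266]
scene 350 294 wh block/bench [0.94 0.93 0.93 0.95 0.95 0.95 0.95 0.95 0.94 0.93 0.94] gray [159. 160. 159. 128.  86. 127. 123. 127.  45. 154. 158.]
blockW [0.5048 0.2951 0.1533 0.4552]
blockG [0.5086 0.304  0.1416 0.272 ]
```

View pics/o1.png

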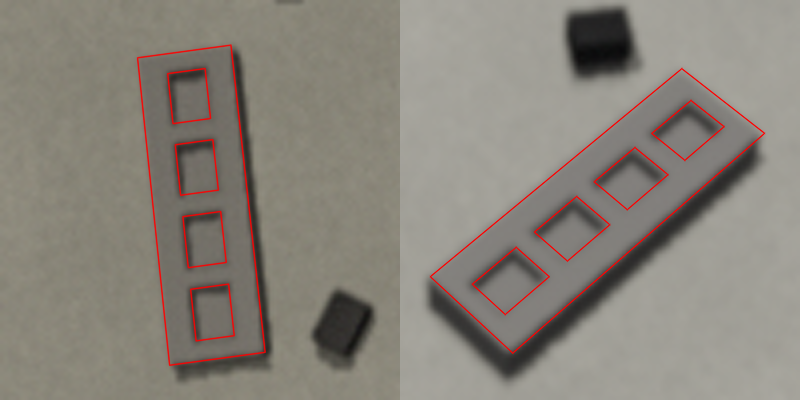

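```bash
cat > ov.py <<'E'
from h import *
def ov(cs,items,x,y,z,out,h=20,k=10):
    ims=[]
    for n in("top","scene"):
        u,v=np.round(proj(cs[n],[[x,y,z]])[0]).astype(int)
        im=cv2.resize(cs[n]["frame"][v-h:v+h,u-h:u+h,::-1],None,fx=k,fy=k,interpolation=cv2.INTER_CUBIC)
        for P,(X,Y,a),col in items:
            Rm=np.array([[np.cos(a),-np.sin(a)],[np.sin(a),np.cos(a)]]);Q=P.copy();Q[:,:2]=P[:,:2]@Rm.T+[X,Y]
            p=(proj(cs[n],Q)-[u-h,v-h]+.5)*k-.5
            cv2.polylines(im,[np.round(p*16).astype(int)],True,col,1,cv2.LINE_AA,4)
        ims.append(im)
    cv2.imwrite(out,np.hstack(ims))
def R3(a,b,z):return np.c_[rect(a,b),np.full(4,z)]
E
python3 - <<'E'
from ov import *
cs=look()
for n in cs: cs[n]["frame"]=cv2.imread(f"{n}0_raw.png")[:,:,::-1].copy()
it=[]
for pose,col in(((.4186,.1974,-.471),(0,0,255)),((.4238,.1993,-.526),(0,255,0))):
    it+=[(R3(.042,.03,.042),pose,col),(R3(.042,.03,.014),pose,col)]
ov(cs,it,.42,.198,.03,"pics/o2.png")
E
```

```text
(no output)
```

View pics/o2.png

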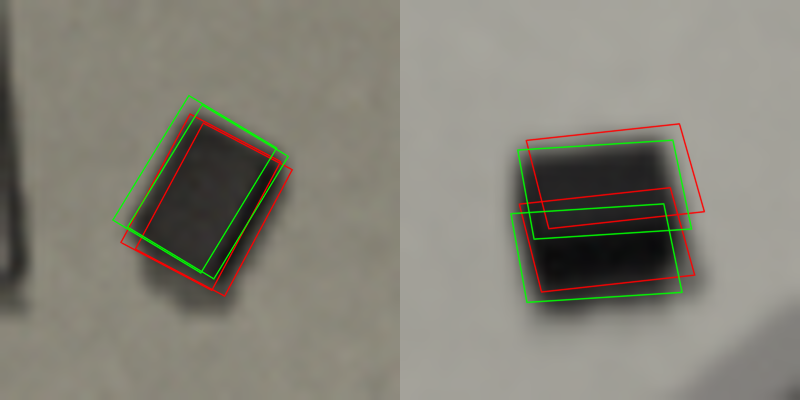

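Emit:
arm_command(
  moves=[
    [[0.4,0.9,-15],0],
    [[0,0,-15],0],
    [[0,0,-4],0],
    [[0,0,-2],0],
    [[0,0,-2],0],
    [[0,0,-2],0],
    [[0,0,-2],0],
    [[0,0,0],0],
  ],
)

```text
t: 8.95
eef_pos: [0.5344, 0.3078, 0.0513]
orientation: [-1.273, 1.102, -1.104]
wrist_force: [-10.2, -5.4, 18.2]
width: 0.337
```

```bash
python3 -c "
from h import *
s,R=st();print(s['ft_torque'])"
```

```text
t 8.95 tcp [534.4398 307.8314  51.313 ] jawyaw -1.4276 zdir [0.9898 0.1427 0.0016] F [-10.1755  -5.3784  18.1609] w 28.8 q [ 0.8477  0.1358 -0.1441  0.0015 -1.2901  0.8659]
[[ 0.1427  0.0016  0.9898]
 [-0.9898 -0.0003  0.1427]
 [ 0.0006 -1.      0.0016]]
[-1.6019  3.9463  0.1542]
```

Emit:
arm_command(
  moves=[
    [[-0.5,-0.3,0],0],
    [[-0.5,-0.2,0],0],
    [[-0.5,-0.2,0],0],
    [[-0.5,-0.2,0],0],
    [[0,0,-1],0],
    [[0,0,-1],0],
    [[0,0,-1],0],
    [[0,0,0],0],
  ],
)

```text
t: 9.75
eef_pos: [0.5343, 0.3078, 0.0511]
orientation: [-1.267, 1.099, -1.105]
wrist_force: [-9.6, -4.3, 23.6]
width: 0.342
```

```bash
python3 -c "
from h import *
s,R=st();print(s['ft_torque'])"
```

```text
t 9.75 tcp [534.3172 307.7609  51.1446] jawyaw -1.4273 zdir [0.9897 0.143  0.0068] F [-9.5631 -4.2994 23.5864] w 29.2 q [ 0.849   0.1306 -0.1509  0.0037 -1.2833  0.8643]
[[ 0.143   0.0066  0.9897]
 [-0.9897  0.0022  0.143 ]
 [-0.0012 -1.      0.0068]]
[-1.4632  3.4367  0.1089]
```

Emit:
arm_command(
  moves=[
    [[0,0,6],0],
    [[0,0,5],0],
    [[2,1,0],0],
    [[2,0,0],0],
    [[0,0,0],0],
    [[0,0,0],0],
    [[0,0,0],0],
    [[0,0,0],0],
  ],
)

```text
t: 10.55
eef_pos: [0.5362, 0.308, 0.0551]
orientation: [-1.273, 1.104, -1.104]
wrist_force: [-0.4, 0.1, -0.2]
width: 0.342
```

```bash
python3 -c "
from h import *
s,R=st();print(s['ft_torque'])
c=look()
a=c['scene']['frame'][265:315,315:375];b=c['top']['frame'][165:215,165:225]
cv2.imwrite('pics/s1.png',np.hstack([cv2.resize(q[:,:,::-1],(400,333),interpolation=cv2.INTER_CUBIC) for q in (a,b)]))"
```

```text
t 10.55 tcp [536.1866 308.0086  55.0569] jawyaw -1.4286 zdir [ 0.9899  0.1417 -0.0002] F [-0.4141  0.071  -0.1997] w 29.2 q [ 0.8449  0.1387 -0.1333  0.0001 -1.2992  0.8681]
[[ 0.1417 -0.0002  0.9899]
 [-0.9899 -0.0003  0.1417]
 [ 0.0003 -1.     -0.0002]]
[-0.0043  0.041  -0.0679]
```

View pics/s1.png

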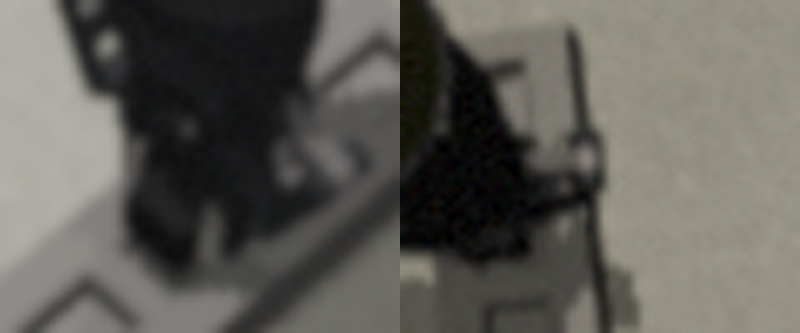

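Emit:
arm_command(
  moves=[
    [[0,0,-2],0],
    [[0,0,-2],0],
    [[0,0,-2],0],
    [[0,0,-2],0],
    [[0,0,-1],0],
    [[0,0,0],0],
    [[0,0,0],0],
    [[0,0,0],0],
  ],
)

```text
t: 11.45
eef_pos: [0.5365, 0.3082, 0.0514]
orientation: [-1.272, 1.101, -1.104]
wrist_force: [-13.4, -3.9, 22.5]
width: 0.34
```

```bash
python3 -c "
from h import *
s,R=st();print(s['ft_torque'])"
```

```text
t 11.45 tcp [536.5384 308.1781  51.419 ] jawyaw -1.4274 zdir [0.9897 0.1429 0.0025] F [-13.3908  -3.918   22.5181] w 29.0 q [ 0.8455  0.1399 -0.1394  0.0018 -1.2897  0.8682]
[[ 0.1429  0.0025  0.9897]
 [-0.9897  0.0002  0.1429]
 [ 0.0001 -1.      0.0025]]
[-1.5128  4.6754  0.026 ]
```

Emit:
arm_command(
  moves=[
    [[0,0,5],0],
    [[-2,-1,4],0],
    [[-2,-0.5,0],0],
    [[-1.5,0,-2],0],
    [[0,0,-3],0],
    [[0,0,-2],0],
    [[0,0,-2],0],
    [[0,0,-1],0],
  ],
)

```text
t: 12.25
eef_pos: [0.532, 0.3067, 0.0505]
orientation: [-1.27, 1.1, -1.105]
wrist_force: [-11.9, -3.6, 27.6]
width: 0.338
```

```bash
python3 -c "
from h import *
s,R=st();print(s['ft_torque'])"
```

```text
t 12.25 tcp [532.0366 306.6703  50.5027] jawyaw -1.4277 zdir [0.9898 0.1426 0.0043] F [-11.8546  -3.6421  27.6193] w 28.9 q [ 0.8505  0.1273 -0.1556  0.0033 -1.2851  0.8625]
[[ 0.1426  0.0043  0.9898]
 [-0.9898  0.0001  0.1426]
 [ 0.0005 -1.      0.0043]]
[-1.6791  4.3263 -0.1855]
```

Emit:
arm_command(
  moves=[
    [[0,0,5],0],
    [[-2,-0.3,4],0],
    [[-1.5,-0.2,0],0],
    [[0,0,-2],0],
    [[0,0,-3],0],
    [[0,0,-2],0],
    [[0,0,-2],0],
    [[0,0,-1],0],
  ],
)

```text
t: 13.05
eef_pos: [0.5284, 0.3062, 0.0501]
orientation: [-1.271, 1.1, -1.105]
wrist_force: [-8.7, -4.6, 28.0]
width: 0.341
```

```bash
python3 -c "
from h import *
s,R=st();print(s['ft_torque'])"
```

```text
t 13.05 tcp [528.4144 306.1684  50.0968] jawyaw -1.4275 zdir [0.9897 0.1428 0.0041] F [-8.7366 -4.5876 28.0084] w 29.1 q [ 0.8546  0.119  -0.1653  0.0033 -1.2837  0.8585]
[[ 0.1428  0.0041  0.9897]
 [-0.9898 -0.      0.1428]
 [ 0.0006 -1.      0.0041]]
[-1.5374  3.4643 -0.0477]
```

Emit:
arm_command(
  moves=[
    [[0,0,45],0],
    [[0,-30,20],0],
    [[-4,-40,0],0],
    [[-4,-36,0],0],
    [[0,0,-40],0],
    [[0,0,-30],0],
    [[0,0,0],0],
    [[0,0,0],0],
  ],
)

```text
t: 13.85
eef_pos: [0.5193, 0.1998, 0.0394]
orientation: [-1.275, 1.103, -1.104]
wrist_force: [0.3, 0.1, 0.3]
width: 0.339
```

```bash
python3 -c "
from h import *
s,R=st();print(s['ft_torque'])"
```

```text
t 13.85 tcp [519.3305 199.8465  39.3762] jawyaw -1.4282 zdir [ 0.9898  0.1421 -0.0005] F [0.3477 0.0939 0.2963] w 29.0 q [ 0.7289 -0.011  -0.3202  0.001  -1.2629  0.9842]
[[ 0.1421 -0.0003  0.9898]
 [-0.9898 -0.0016  0.1421]
 [ 0.0015 -1.     -0.0005]]
[ 0.0175 -0.0586 -0.0285]
```

Emit:
arm_command(
  moves=[
    [[0,0,-12],0],
    [[0,0,-9],0],
    [[0,0,-2],0],
    [[0,0,0],0],
    [[0,0,0],0],
    [[0,0,0],0],
    [[0,0,0],0],
    [[0,0,0],0],
  ],
)

```text
t: 14.65
eef_pos: [0.5193, 0.2001, 0.0163]
orientation: [-1.273, 1.104, -1.104]
wrist_force: [-0.1, 0.1, -0.4]
width: 0.339
```

Emit:
arm_command(
  moves=[
    [[0,0,0],0],
    [[0,0,0],0],
    [[0,0,0],0],
    [[0,0,25],0],
    [[0,0,35],0],
    [[0,0,0],0.15],
    [[0,0,0],0.15],
    [[0,0,0],0.15],
  ],
  gripper=70,
)

```text
t: 15.45
eef_pos: [0.5193, 0.2002, 0.0766]
orientation: [-1.434, 0.758, -0.758]
wrist_force: [-0.4, 1.2, 0.3]
width: 0.821
```

Emit:
arm_command(
  moves=[
    [[0,0,0],0.15],
    [[0,0,0],0.15],
    [[0,0,0],0.15],
    [[0,0,0],0.15],
    [[0,0,0],0.15],
    [[0,0,0],0.15],
    [[0,0,0],0.15],
    [[0,0,0],0.07],
  ],
)

```text
t: 16.25
eef_pos: [0.5193, 0.2001, 0.0763]
orientation: [-1.568, -0.115, 0.115]
wrist_force: [0.5, -0.2, 0.5]
width: 0.823
```

Emit:
arm_command(
  moves=[
    [[0,0,-30],0],
    [[0,0,-30],0],
    [[0,0,0],0],
    [[0,0,0],0],
    [[0,0,0],0],
    [[0,0,0],0],
    [[0,0,0],0],
    [[0,0,0],0],
  ],
)

```text
t: 17.05
eef_pos: [0.5195, 0.2003, 0.017]
orientation: [-1.567, -0.112, 0.11]
wrist_force: [0.6, 0.4, -0.3]
width: 0.821
```

Emit:
arm_command(
  moves=[
    [[0,0,0],0],
    [[0,0,0],0],
    [[0,0,0],0],
    [[0,0,0],0],
    [[0,0,0],0],
    [[0,0,0],0],
    [[0,0,0],0],
    [[0,0,0],0],
  ],
  gripper=25,
)

```text
t: 17.85
eef_pos: [0.5195, 0.2002, 0.0166]
orientation: [-1.568, -0.112, 0.111]
wrist_force: [-0.3, -0.2, 3.9]
width: 0.479
```

```bash
python3 -c "
from h import *
s,R=st();print(s['ft_torque'])"
```

```text
t 17.85 tcp [519.4857 200.2197  16.636 ] jawyaw 0.1415 zdir [-0.141   0.99    0.0002] F [-0.2867 -0.1589  3.9064] w 40.9 q [ 0.7288  0.0078 -0.3448  0.0002 -1.2175  2.5542]
[[ 0.99    0.0007 -0.141 ]
 [ 0.141   0.0003  0.99  ]
 [ 0.0008 -1.      0.0002]]
[ 0.123   0.2309 -0.0034]
```

Emit:
arm_command(
  moves=[
    [[0,0,0],0],
    [[0,0,0],0],
    [[0,0,0],0],
    [[0,0,40],0],
    [[0,0,50],-0.15],
    [[0,-40,20],-0.15],
    [[0,-50,0],-0.15],
    [[0,-50,0],-0.15],
  ],
  gripper=70,
)

```text
t: 18.65
eef_pos: [0.5192, 0.0591, 0.1271]
orientation: [-1.539, 0.362, -0.364]
wrist_force: [1.5, 0.5, -0.7]
width: 0.82
```

Emit:
arm_command(
  moves=[
    [[0,-50,0],-0.15],
    [[0,-30,0],-0.15],
    [[0,0,0],-0.15],
    [[0,0,0],-0.15],
    [[0,0,0],-0.15],
    [[0,0,0],-0.15],
    [[0,0,0],-0.07],
    [[0,0,0],0],
  ],
)

```text
t: 19.45
eef_pos: [0.5191, -0.02, 0.1259]
orientation: [-1.273, 1.105, -1.104]
wrist_force: [-0.6, -0.9, -0.6]
width: 0.82
```

```bash
cat > m7.py <<'E'
from h import *
st();cs=look();N={n:-gray(cs[n]).astype(float) for n in cs};G=gray
for n in cs: cv2.imwrite(f"{n}_m7.png",cs[n]["frame"][:,:,::-1])
for nm,(x,y,a) in dict(ref=(.5195,.2002,.1415),p1=(.42,.198,-.48),p2=(.432,.0465,-.03),p3=(.431,-.039,1.27)).items():
    for n in cs: print(nm,n,fitn(cs,PLUG,{n:N[n]},x,y,a,16,rad=14 if n=="top" else 16,zc=.025,starts=(0,.3)))
for n in cs:
    m=[(1,box(.23,.07,0,.036)),(.5,[("poly",np.c_[rect(.23,.07),np.full(4,.036)])])]
    print("block",n,fitn(cs,m,{n:N[n]},.506,.303,.14,54,zc=.02,rad=52))
from ov import *
it=[]
for (X,Y,a),col in(((.5195,.2002,.1415),(0,0,255)),):
    it+=[(R3(.042,.03,.042),(X,Y,a),col),(R3(.042,.03,.014),(X,Y,a),col)]
bx=(.5057,.3034,.141)
it+=[(R3(.23,.07,.036),bx,(0,255,0)),(R3(.23,.07,0),bx,(0,255,0))]+[(R3(.038,.028,.036)+[d*.054,0,0],bx,(0,255,0)) for d in(-1.5,-.5,.5,1.5)]
ov(cs,it,.51,.275,.03,"pics/o3.png",h=50,k=8) 
im=cv2.imread("pics/o3.png");print(im.shape);cv2.imwrite("pics/o3.png",cv2.resize(im,(800,400),interpolation=cv2.INTER_AREA))
E
python3 m7.py
```

```text
t 19.45 tcp [519.0567 -20.0131 125.9301] jawyaw -1.4292 zdir [ 0.99    0.1411 -0.0006] F [-0.6493 -0.8759 -0.5706] w 70.1 q [ 0.3494 -0.1636 -0.3014 -0.     -1.4336  1.363 ]
[[ 0.1411 -0.0005  0.99  ]
 [-0.99   -0.0002  0.1411]
 [ 0.0001 -1.     -0.0006]]
ref top [0.5128 0.1514 1.2953 0.3067]
ref scene [0.5209 0.2034 0.1499 0.0338]
p1 top [0.4251 0.1458 0.2605 0.175 ]
p1 scene [ 0.421   0.1979 -0.5204  0.1275]
p2 top [0.433  0.0449 0.008  0.1982]
p2 scene [ 0.4351  0.0455 -0.0147  0.0933]
p3 top [ 0.4312 -0.0369  1.1984  0.2318]
p3 scene [ 0.4365 -0.0347  1.1245  0.3052]
block top [0.5005 0.2944 0.2118 0.5885]
block scene [0.509  0.3039 0.1436 0.4843]
(800, 1600, 3)
  c /= stddev[:, None]
  c /= stddev[None, :]
```

View pics/o3.png

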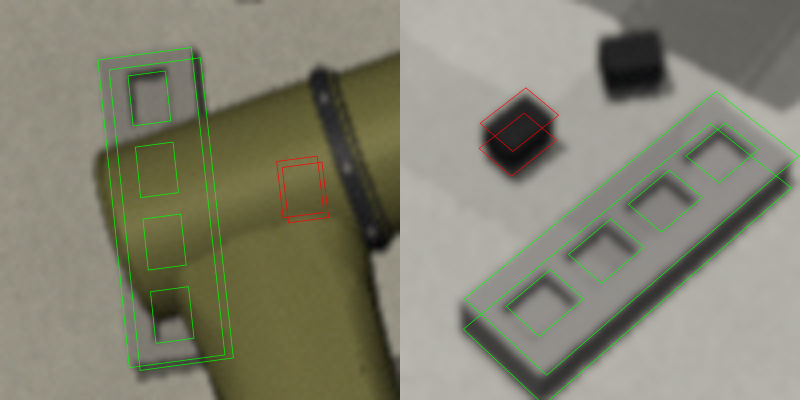

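Emit:
arm_command(
  moves=[
    [[0,45,0],0],
    [[0,45,0],0],
    [[0,45,0],0],
    [[0,45,0],0],
    [[0.5,40,-30],0],
    [[0,0,-40],0],
    [[0,0,-39],0],
    [[0,0,0],0],
  ],
)

```text
t: 20.35
eef_pos: [0.5159, 0.1983, 0.0109]
orientation: [-1.285, 1.108, -1.101]
wrist_force: [-0.2, 0.1, -1.3]
width: 0.819
```

```bash
python3 -c "
from h import *
s,R=st()"
```

```text
t 20.35 tcp [515.89   198.2538  10.8903] jawyaw -1.4272 zdir [ 0.9897  0.1431 -0.0104] F [-0.1537  0.1183 -1.2965] w 70.0 q [ 0.7289  0.0133 -0.3495 -0.0024 -1.219   0.9864]
[[ 0.1431 -0.0097  0.9897]
 [-0.9897 -0.0056  0.1431]
 [ 0.0042 -0.9999 -0.0104]]
```

Emit:
arm_command(
  moves=[
    [[0,0,0],0],
    [[0,0,0],0],
    [[0,0,0],0],
    [[0,0,0],0],
    [[0,0,0],0],
    [[0,0,0],0],
    [[0,0,0],0],
    [[0,0,0],0],
  ],
  gripper=15,
)

```text
t: 21.15
eef_pos: [0.5215, 0.2008, 0.0204]
orientation: [-1.268, 1.101, -1.104]
wrist_force: [-0.4, -0.2, 6.3]
width: 0.339
```

Emit:
arm_command(
  moves=[
    [[0,0,40],0],
    [[2,20,25],0],
    [[4,35,0],0],
    [[4,35,0],0],
    [[4,15,0],0],
    [[0,0,-20],0],
    [[0,0,0],0],
    [[0,0,0],0],
  ],
)

```text
t: 21.95
eef_pos: [0.5337, 0.3047, 0.0626]
orientation: [-1.274, 1.104, -1.104]
wrist_force: [-0.4, -0.2, -0.3]
width: 0.335
```

```bash
python3 -c "
from h import *
s,R=st()"
```

```text
t 21.95 tcp [533.7331 304.6781  62.6463] jawyaw -1.4287 zdir [ 0.9899  0.1416 -0.0002] F [-0.3643 -0.1984 -0.3454] w 28.6 q [ 0.8443  0.124  -0.1352  0.0003 -1.3121  0.8685]
[[ 0.1416 -0.0001  0.9899]
 [-0.9899 -0.0006  0.1416]
 [ 0.0005 -1.     -0.0002]]
```

Emit:
arm_command(
  moves=[
    [[0.5,0.2,-4],0],
    [[0,0,-4],0],
    [[0,0,-2],0],
    [[0,0,-2],0],
    [[0,0,-2],0],
    [[0,0,-2],0],
    [[0,0,-2],0],
    [[0,0,0],0],
  ],
)

```text
t: 22.75
eef_pos: [0.5389, 0.3061, 0.0529]
orientation: [-1.262, 1.095, -1.107]
wrist_force: [-0.5, -3.6, 23.7]
width: 0.339
```

```bash
python3 -c "
from h import *
s,R=st();print(s['ft_torque'])"
```

```text
t 22.75 tcp [538.8953 306.1256  52.9333] jawyaw -1.4276 zdir [0.9897 0.1427 0.0129] F [-0.5198 -3.5769 23.6679] w 29.0 q [ 0.8431  0.1322 -0.147   0.0069 -1.2804  0.8689]
[[ 0.1427  0.0124  0.9897]
 [-0.9898  0.004   0.1427]
 [-0.0022 -0.9999  0.0129]]
[-1.3572  0.3643  0.0881]
```

Emit:
arm_command(
  moves=[
    [[0,0,12],0],
    [[2,0,0],0],
    [[0,0,-4],0],
    [[0,0,-2],0],
    [[0,0,-2],0],
    [[-1,0,-1],0],
    [[-1,0,0],0],
    [[-1,0,0],0],
  ],
)

```text
t: 23.55
eef_pos: [0.5377, 0.3057, 0.0527]
orientation: [-1.264, 1.096, -1.107]
wrist_force: [8.3, -3.2, 16.1]
width: 0.335
```

```bash
python3 -c "
from h import *
s,R=st();print(s['ft_torque'])"
```

```text
t 23.55 tcp [537.6742 305.7493  52.6607] jawyaw -1.4277 zdir [0.9897 0.1426 0.0112] F [ 8.2853 -3.2345 16.1268] w 28.6 q [ 0.8443  0.1311 -0.1487  0.0071 -1.2821  0.8676]
[[ 0.1426  0.011   0.9897]
 [-0.9898  0.0022  0.1426]
 [-0.0006 -0.9999  0.0112]]
[-1.3194 -2.918   0.1007]
```

Emit:
arm_command(
  moves=[
    [[-1,0,0],0],
    [[-1,0,0],0],
    [[-1,0,0],0],
    [[-1,0,0],0],
    [[0,0,-1],0],
    [[0,0,-1],0],
    [[0,0,-1],0],
    [[0,0,0],0],
  ],
)

```text
t: 24.35
eef_pos: [0.5352, 0.3066, 0.0528]
orientation: [-1.26, 1.094, -1.108]
wrist_force: [4.8, -3.2, 26.5]
width: 0.337
```

```bash
python3 -c "
from h import *
s,R=st();print(s['ft_torque'])"
```

```text
t 24.35 tcp [535.2082 306.5756  52.8137] jawyaw -1.4273 zdir [0.9896 0.143  0.0155] F [ 4.7673 -3.1715 26.527 ] w 28.8 q [ 0.8494  0.1224 -0.1585  0.0087 -1.2766  0.8624]
[[ 0.143   0.015   0.9896]
 [-0.9897  0.0044  0.143 ]
 [-0.0022 -0.9999  0.0155]]
[-1.2181 -1.3471  0.028 ]
```

Emit:
arm_command(
  moves=[
    [[0,-1,3],0],
    [[0,-1,1],0],
    [[0.5,-1,0],0],
    [[0.5,-1,0],0],
    [[0.5,0,-1],0],
    [[0.5,0,-1],0],
    [[0.5,0,-1],0],
    [[0.5,0,-1],0],
  ],
)

```text
t: 25.15
eef_pos: [0.5358, 0.3058, 0.0519]
orientation: [-1.259, 1.097, -1.102]
wrist_force: [-4.7, 7.3, 29.3]
width: 0.337
```

```bash
python3 -c "
from h import *
s,R=st();print(s['ft_torque'])"
```

```text
t 25.15 tcp [535.7606 305.7942  51.8998] jawyaw -1.4260 zdir [0.9895 0.1442 0.0126] F [-4.7281  7.2602 29.3157] w 28.8 q [ 0.8442  0.124  -0.1563  0.0025 -1.276   0.8706]
[[ 0.1443  0.0114  0.9895]
 [-0.9895  0.0092  0.1442]
 [-0.0075 -0.9999  0.0126]]
[ 2.3783  2.5387 -0.1334]
```

Emit:
arm_command(
  moves=[
    [[0,1.5,1],0],
    [[0,1.5,0],0],
    [[1,0,0],0],
    [[1,0,0],0],
    [[1,0,0],0],
    [[1,0,0],0],
    [[0,0,-1],0],
    [[0,0,0],0],
  ],
)

```text
t: 25.95
eef_pos: [0.5383, 0.3064, 0.05]
orientation: [-1.266, 1.099, -1.103]
wrist_force: [-7.1, 2.0, 24.4]
width: 0.339
```

```bash
python3 -c "
from h import *
s,R=st();print(s['ft_torque'])
c=look()
a=c['scene']['frame'][255:315,310:370];b=c['top']['frame'][155:215,155:215]
cv2.imwrite('pics/s2.png',np.hstack([cv2.resize(q[:,:,::-1],(400,400),interpolation=cv2.INTER_CUBIC) for q in (a,b)]))"
```

```text
t 25.95 tcp [538.2661 306.3844  50.0363] jawyaw -1.4268 zdir [0.9896 0.1435 0.0073] F [-7.114   2.0336 24.3673] w 29.0 q [ 0.8417  0.1374 -0.145   0.0024 -1.2808  0.8724]
[[ 0.1435  0.0068  0.9896]
 [-0.9896  0.0041  0.1435]
 [-0.0031 -1.      0.0073]]
[ 0.4654  2.9792 -0.0573]
```

View pics/s2.png

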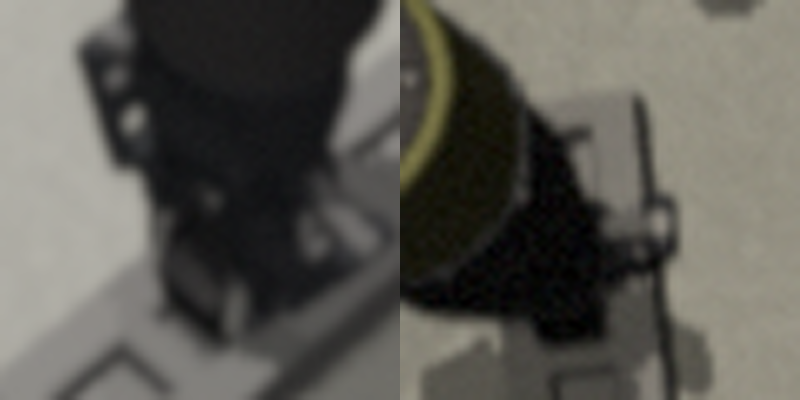

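Emit:
arm_command(
  moves=[
    [[1,0,0],0],
    [[1,0,0],0],
    [[0,0,-1],0],
    [[0,0,-1],0],
    [[0,0,-1],0],
    [[0,0,-1],0],
    [[0,0,0],0],
    [[0,0,0],0],
  ],
)

```text
t: 26.85
eef_pos: [0.5421, 0.3066, 0.0472]
orientation: [-1.262, 1.097, -1.105]
wrist_force: [0.6, 1.5, 25.4]
width: 0.336
```

```bash
python3 -c "
from h import *
s,R=st();print(s['ft_torque'])"
```

```text
t 26.85 tcp [542.1139 306.6453  47.216 ] jawyaw -1.4269 zdir [0.9896 0.1434 0.0115] F [ 0.5566  1.5128 25.4066] w 28.7 q [ 0.8384  0.1446 -0.1432  0.0047 -1.2717  0.875 ]
[[ 0.1434  0.0109  0.9896]
 [-0.9897  0.0054  0.1434]
 [-0.0038 -0.9999  0.0115]]
[ 0.3831  0.8288 -0.0006]
```

Emit:
arm_command(
  moves=[
    [[0,0,20],0],
    [[0,0,40],0],
    [[0,-20,20],0],
    [[-10,-40,0],0],
    [[0,-20,0],0],
    [[0,0,0],0],
    [[0,0,0],0],
    [[0,0,0],0],
  ],
)

```text
t: 27.65
eef_pos: [0.5281, 0.2247, 0.1192]
orientation: [-1.275, 1.104, -1.104]
wrist_force: [0.0, 0.5, -0.4]
width: 0.342
```

```bash
python3 -c "
from h import *
s,R=st();c=look(('scene',))
e=s['eef_pos'];u,v=np.round(proj(c['scene'],[e])[0]).astype(int);print(u,v)
a=c['scene']['frame'][v-35:v+35,u-35:u+35]
a=np.clip(a*1.6,0,255).astype(np.uint8)
cv2.imwrite('pics/s3.png',cv2.resize(a[:,:,::-1],(560,560),interpolation=cv2.INTER_CUBIC))"
```

```text
t 27.65 tcp [528.0745 224.6827 119.1698] jawyaw -1.4283 zdir [ 0.9899  0.142  -0.0014] F [ 0.0345  0.5019 -0.4294] w 29.2 q [ 0.7516 -0.0116 -0.1714 -0.0002 -1.4125  0.9617]
[[ 0.142  -0.0012  0.9899]
 [-0.9899 -0.0009  0.142 ]
 [ 0.0007 -1.     -0.0014]]
326 257
```

View pics/s3.png

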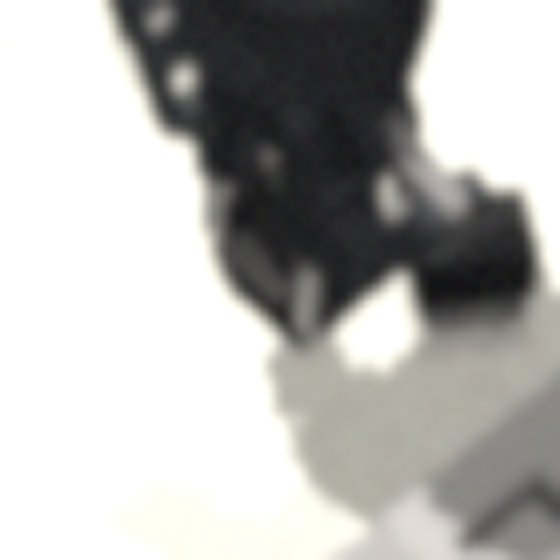

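```bash
cat > m8.py <<'E'
from h import *
s,R=st();c=look(('scene',))['scene'];e=s['eef_pos'];a=s and np.arctan2(R[1,0],R[0,0])+np.pi/2
u,v=np.round(proj(c,[e])[0]).astype(int)
G=gray(c).astype(float)
im=np.clip(c['frame'][v-25:v+25,u-25:u+25,::-1]*1.6,0,255).astype(np.uint8);im=cv2.resize(im,None,fx=8,fy=8,interpolation=cv2.INTER_CUBIC);im2=im.copy()
d=np.array([np.cos(a),np.sin(a),0])
off=np.array([.0014,.0032,0])
def draw(im,dx,rel,col):
    Rm=np.array([[np.cos(a),-np.sin(a)],[np.sin(a),np.cos(a)]])
    for A,B,z in((.036,.026,0),(.036,.026,.014),(.042,.03,.014),(.042,.03,.042)):
        Q=np.c_[rect(A,B)@Rm.T,np.full(4,z-rel)]+e+dx*d+off
        cv2.polylines(im,[np.round(((proj(c,Q)-[u-25,v-25]+.5)*8-.5)*16).astype(int)],True,col,1,cv2.LINE_AA,4)
draw(im2,0,.017,(0,0,255));cv2.circle(im2,(200,200),2,(255,0,255),-1)
cv2.imwrite('pics/s4.png',np.hstack([im,im2]))
E
python3 m8.py
```

```text
t 27.70 tcp [528.0945 224.8244 119.3271] jawyaw -1.4280 zdir [ 0.9898  0.1423 -0.0012] F [ 0.6975 -0.2558 -1.4763] w 29.2 q [ 0.7518 -0.0116 -0.1712 -0.0001 -1.4126  0.9617]
[[ 0.1423 -0.0011  0.9898]
 [-0.9898 -0.0008  0.1423]
 [ 0.0007 -1.     -0.0012]]
```

View pics/s4.png

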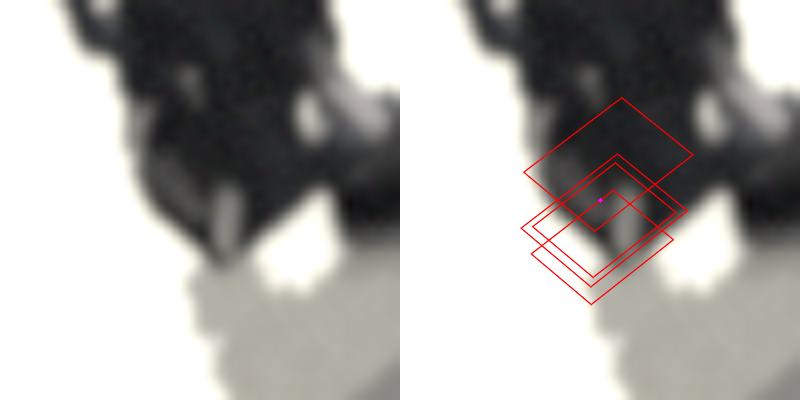

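Emit:
arm_command(
  moves=[
    [[-5,-25,-20],0],
    [[0,0,-30],0],
    [[0,0,-25],0],
    [[0,0,-10],0],
    [[0,0,-5],0],
    [[0,0,-3],0],
    [[0,0,-3],0],
    [[0,0,-3],0],
  ],
)

```text
t: 28.55
eef_pos: [0.5238, 0.1998, 0.0222]
orientation: [-1.271, 1.103, -1.104]
wrist_force: [-0.5, 0.3, -1.0]
width: 0.341
```

```bash
python3 -c "
from h import *
s,R=st()"
```

```text
t 28.55 tcp [523.8351 199.7688  22.1831] jawyaw -1.4284 zdir [0.9899 0.1419 0.0017] F [-0.5346  0.2573 -1.0495] w 29.1 q [ 0.7227  0.0122 -0.3296  0.0004 -1.2272  0.9904]
[[ 0.1419  0.0016  0.9899]
 [-0.9899  0.0009  0.1419]
 [-0.0007 -1.      0.0017]]
```

Emit:
arm_command(
  moves=[
    [[0,0,-2],0],
    [[0,0,-2],0],
    [[0,0,-2],0],
    [[0,0,-2],0],
    [[0,0,-2],0],
    [[0,0,0],0],
    [[0,0,0],0],
    [[0,0,0],0],
  ],
)

```text
t: 29.35
eef_pos: [0.5259, 0.2002, 0.0201]
orientation: [-1.268, 1.097, -1.105]
wrist_force: [-16.7, -3.2, 38.0]
width: 0.338
```

```bash
python3 -c "
from h import *
s,R=st();print(s['ft_torque'])"
```

```text
t 29.35 tcp [525.8511 200.2356  20.0624] jawyaw -1.4265 zdir [0.9896 0.1438 0.0076] F [-16.7064  -3.1535  37.9554] w 28.9 q [ 0.7232  0.0144 -0.333   0.0042 -1.217   0.9904]
[[ 0.1438  0.0075  0.9896]
 [-0.9896  0.0013  0.1438]
 [-0.0002 -1.      0.0076]]
[-1.2401  6.1503  0.0585]
```

Emit:
arm_command(
  moves=[
    [[0,0,8],0],
    [[0,0,0],0],
    [[0,0,0],0],
    [[0,0,20],0],
    [[0,0,40],0],
    [[-6,0,0],0.15],
    [[-5,0,0],0.15],
    [[0,0,0],0.15],
  ],
  gripper=70,
)

```text
t: 30.15
eef_pos: [0.5116, 0.1991, 0.0784]
orientation: [-1.435, 0.759, -0.758]
wrist_force: [0.5, -0.2, 0.5]
width: 0.824
```

Emit:
arm_command(
  moves=[
    [[0,0,0],0.15],
    [[0,0,0],0.15],
    [[0,0,0],0.15],
    [[0,0,0],0.15],
    [[0,0,0],0.15],
    [[0,0,0],0.15],
    [[0,0,0],0.15],
    [[0,0,0],0.07],
  ],
)

```text
t: 30.95
eef_pos: [0.5119, 0.199, 0.078]
orientation: [-1.569, -0.114, 0.116]
wrist_force: [-0.7, -0.1, -0.2]
width: 0.823
```

```bash
python3 -c "
from h import *
s,R=st();cs=look()
N={n:-gray(cs[n]).astype(float) for n in cs}
print(fitn(cs,PLUG,{'scene':N['scene']},.515,.2,.14,20,rad=14,zc=.025,starts=(0,)))
c=cs['scene'];u,v=np.round(proj(c,[[.52,.2,.02]])[0]).astype(int)
cv2.imwrite('pics/s5.png',cv2.resize(c['frame'][v-35:v+35,u-35:u+35,::-1],(560,560),interpolation=cv2.INTER_CUBIC))"
```

```text
t 30.95 tcp [511.8898 198.9768  78.005 ] jawyaw 0.1464 zdir [-0.1459  0.9893 -0.0008] F [-0.6964 -0.0521 -0.229 ] w 70.3 q [ 0.7365 -0.057  -0.2918 -0.0002 -1.3377  2.5515]
[[ 0.9893 -0.0014 -0.1459]
 [ 0.1459 -0.0011  0.9893]
 [-0.0016 -1.     -0.0008]]
[0.5098 0.2032 0.0281 0.1868]
```

View pics/s5.png

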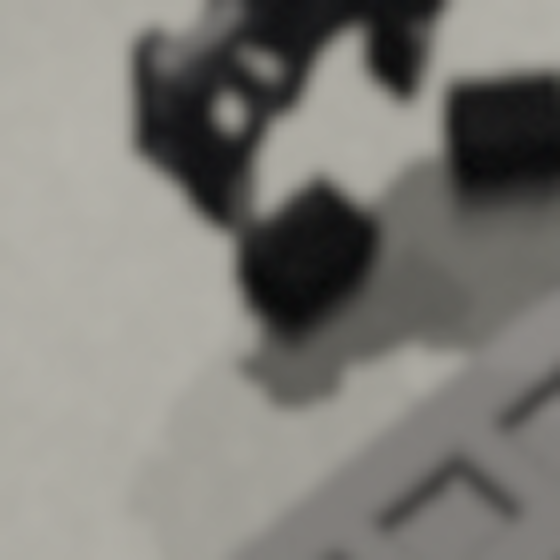

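Emit:
arm_command(
  moves=[
    [[-2,0,-20],0],
    [[0,0,-20],0],
    [[0,0,-12],0],
    [[0,0,-6],0],
    [[0,0,-3],0],
    [[0,0,0],0],
    [[0,0,0],0],
    [[0,0,0],0],
  ],
)

```text
t: 31.85
eef_pos: [0.5107, 0.1996, 0.0191]
orientation: [-1.567, -0.112, 0.11]
wrist_force: [-0.1, 0.4, 0.5]
width: 0.817
```

Emit:
arm_command(
  moves=[
    [[0,0,0],0],
    [[0,0,0],0],
    [[0,0,0],0],
    [[0,0,0],0],
    [[0,0,0],0],
    [[0,0,0],0],
    [[0,0,0],0],
    [[0,0,0],0],
  ],
  gripper=25,
)

```text
t: 32.65
eef_pos: [0.5106, 0.1995, 0.0189]
orientation: [-1.568, -0.112, 0.11]
wrist_force: [-0.1, 0.8, 4.5]
width: 0.48
```

Emit:
arm_command(
  moves=[
    [[0,0,0],0],
    [[0,0,0],0],
    [[0,0,0],0],
    [[0,0,20],0],
    [[0,0,40],0],
    [[0,0,0],-0.15],
    [[0,0,0],-0.15],
    [[0,0,0],-0.15],
  ],
  gripper=70,
)

```text
t: 33.45
eef_pos: [0.5101, 0.1993, 0.0781]
orientation: [-1.556, 0.247, -0.247]
wrist_force: [0.3, 0.3, -0.3]
width: 0.819
```

Emit:
arm_command(
  moves=[
    [[0,0,0],-0.15],
    [[0,0,0],-0.15],
    [[0,0,0],-0.15],
    [[0,0,0],-0.15],
    [[0,0,0],-0.15],
    [[0,0,0],-0.15],
    [[0,0,0],-0.15],
    [[0,0,0],-0.07],
  ],
)

```text
t: 34.25
eef_pos: [0.51, 0.1991, 0.0778]
orientation: [-1.272, 1.108, -1.108]
wrist_force: [1.3, -0.2, -0.3]
width: 0.82
```

Emit:
arm_command(
  moves=[
    [[0,0,-20],0],
    [[0,0,-20],0],
    [[0,0,-12],0],
    [[0,0,-6],0],
    [[0,0,-3],0],
    [[0,0,0],0],
    [[0,0,0],0],
    [[0,0,0],0],
  ],
)

```text
t: 35.05
eef_pos: [0.5106, 0.1995, 0.0181]
orientation: [-1.272, 1.103, -1.104]
wrist_force: [-0.0, 1.3, 0.6]
width: 0.82
```

Emit:
arm_command(
  moves=[
    [[0,0,0],0],
    [[0,0,0],0],
    [[0,0,0],0],
    [[0,0,0],0],
    [[0,0,0],0],
    [[0,0,0],0],
    [[0,0,0],0],
    [[0,0,0],0],
  ],
  gripper=15,
)

```text
t: 35.85
eef_pos: [0.5105, 0.1994, 0.0177]
orientation: [-1.272, 1.103, -1.104]
wrist_force: [-0.0, -0.3, 4.0]
width: 0.339
```

```bash
python3 -c "
from h import *
s,R=st()"
```

```text
t 35.85 tcp [510.5018 199.4225  17.6506] jawyaw -1.4285 zdir [0.9899 0.1419 0.0007] F [-0.0331 -0.2831  4.0463] w 28.9 q [ 0.7393 -0.0163 -0.3669  0.0003 -1.2196  0.9737]
[[ 0.1419  0.0007  0.9899]
 [-0.9899  0.0002  0.1419]
 [-0.0001 -1.      0.0007]]
```

Emit:
arm_command(
  moves=[
    [[0,0,35],0],
    [[3.5,16.6,25],0],
    [[5,25,0],0],
    [[5,25,0],0],
    [[5,25,0],0],
    [[5,15,-10],0],
    [[0,0,-7],0],
    [[0,0,0],0],
  ],
)

```text
t: 36.65
eef_pos: [0.5325, 0.3051, 0.0576]
orientation: [-1.278, 1.105, -1.104]
wrist_force: [-0.3, 0.5, -0.7]
width: 0.338
```

Emit:
arm_command(
  moves=[
    [[0,0,0],0],
    [[0,0,-2],0],
    [[0,0,-2],0],
    [[0,0,-2],0],
    [[0,0,-2],0],
    [[0,0,-1],0],
    [[0,0,-1],0],
    [[0,0,-1],0],
  ],
)

```text
t: 37.45
eef_pos: [0.5339, 0.3059, 0.0493]
orientation: [-1.273, 1.104, -1.104]
wrist_force: [1.1, -0.1, -0.1]
width: 0.337
```

```bash
python3 -c "
from h import *
s,R=st();print(s['ft_torque'])"
```

```text
t 37.45 tcp [533.8976 305.9309  49.3327] jawyaw -1.4286 zdir [0.9899 0.1417 0.0004] F [ 1.05   -0.0626 -0.1179] w 28.8 q [ 0.8455  0.1343 -0.149   0.0002 -1.2872  0.8674]
[[ 0.1417  0.0004  0.9899]
 [-0.9899  0.0001  0.1417]
 [-0.     -1.      0.0004]]
[ 0.0393 -0.3322 -0.0326]
```

Emit:
arm_command(
  moves=[
    [[0,0,-2],0],
    [[0,0,-2],0],
    [[0,0,-2],0],
    [[0,0,-2],0],
    [[0,0,-2],0],
    [[0,0,-1],0],
    [[0,0,-1],0],
    [[0,0,0],0],
  ],
)

```text
t: 38.25
eef_pos: [0.534, 0.3059, 0.0396]
orientation: [-1.273, 1.102, -1.104]
wrist_force: [-5.1, -2.3, 10.5]
width: 0.34
```

```bash
python3 -c "
from h import *
s,R=st();print(s['ft_torque'])"
```

```text
t 38.25 tcp [533.9794 305.9223  39.6308] jawyaw -1.4280 zdir [0.9898 0.1423 0.0012] F [-5.1496 -2.2902 10.548 ] w 29.1 q [ 0.8458  0.1409 -0.1603  0.001  -1.2688  0.8674]
[[ 0.1423  0.0013  0.9898]
 [-0.9898 -0.0001  0.1423]
 [ 0.0002 -1.      0.0012]]
[-0.6545  1.7182 -0.0052]
```

Emit:
arm_command(
  moves=[
    [[0,0,0],0],
    [[0,0,0],0],
    [[0,0,20],0],
    [[0,0,40],0],
    [[-15,-15,0],0.15],
    [[-25,-25,0],0.15],
    [[-25,-25,0],0.15],
    [[-25,-25,0],0.15],
  ],
  gripper=65,
)

```text
t: 39.05
eef_pos: [0.4425, 0.2147, 0.0964]
orientation: [-1.475, 0.643, -0.642]
wrist_force: [0.4, -0.1, 1.8]
width: 0.762
```

Emit:
arm_command(
  moves=[
    [[-15,-14,0],0.15],
    [[-6,-5,0],0.15],
    [[0,0,0],0.03],
    [[0,0,-20],0],
    [[0,0,-30],0],
    [[0,0,-20],0],
    [[0,0,-9],0],
    [[0,0,-3],0],
  ],
)

```text
t: 39.85
eef_pos: [0.4223, 0.1964, 0.0143]
orientation: [-1.537, 0.392, -0.39]
wrist_force: [-0.0, -0.3, 0.3]
width: 0.764
```

```bash
python3 -c "
from h import *
s,R=st();cs=look(('scene',));N={n:-gray(cs[n]).astype(float) for n in cs}
print(fitn(cs,PLUG,N,.5354,.3091,.142,16,rad=14,zc=.055))"
```

```text
t 39.85 tcp [422.3036 196.3679  14.2705] jawyaw -0.4987 zdir [ 0.4783  0.8782 -0.0019] F [-0.0205 -0.2591  0.2509] w 65.2 q [ 0.8708 -0.2478 -0.5814 -0.     -1.2392  1.7721]
[[ 0.8782 -0.0013  0.4783]
 [-0.4783 -0.0015  0.8782]
 [-0.0004 -1.     -0.0019]]
[0.5235 0.2966 0.1582 0.0527]
```

Emit:
arm_command(
  moves=[
    [[0,0,2.5],0],
    [[0,0,0],0],
    [[0,0,0],0],
    [[0,0,0],0],
    [[0,0,0],0],
    [[0,0,0],0],
    [[0,0,0],0],
    [[0,0,0],0],
  ],
  gripper=25,
)

```text
t: 40.7
eef_pos: [0.4239, 0.1978, 0.0198]
orientation: [-1.533, 0.388, -0.392]
wrist_force: [-0.6, 1.0, 5.6]
width: 0.48
```

Emit:
arm_command(
  moves=[
    [[0,0,0],0],
    [[0,0,0],0],
    [[0,0,0],0],
    [[0,0,20],0],
    [[0,0,40],0],
    [[0,0,0],-0.15],
    [[0,0,0],-0.15],
    [[0,0,0],-0.15],
  ],
  gripper=60,
)

```text
t: 41.5
eef_pos: [0.4227, 0.1969, 0.0778]
orientation: [-1.439, 0.745, -0.745]
wrist_force: [0.4, 0.9, -0.1]
width: 0.7
```

Emit:
arm_command(
  moves=[
    [[0,0,0],-0.15],
    [[0,0,0],-0.15],
    [[0,0,0],-0.15],
    [[0,0,0],-0.15],
    [[0,0,0],-0.15],
    [[0,0,0],-0.15],
    [[0,0,0],-0.15],
    [[0,0,0],-0.07],
  ],
)

```text
t: 42.3
eef_pos: [0.4226, 0.1967, 0.0775]
orientation: [-0.928, 1.569, -1.57]
wrist_force: [0.6, -1.2, -0.2]
width: 0.704
```

Emit:
arm_command(
  moves=[
    [[0,0,-20],0],
    [[0,0,-20],0],
    [[0,0,-12],0],
    [[0,0,-6],0],
    [[0,0,-2],0],
    [[0,0,0],0],
    [[0,0,0],0],
    [[0,0,0],0],
  ],
)

```text
t: 43.1
eef_pos: [0.4231, 0.1972, 0.0185]
orientation: [-0.93, 1.565, -1.565]
wrist_force: [0.8, -0.6, 0.0]
width: 0.703
```

Emit:
arm_command(
  moves=[
    [[0,0,0],0],
    [[0,0,0],0],
    [[0,0,0],0],
    [[0,0,0],0],
    [[0,0,0],0],
    [[0,0,0],0],
    [[0,0,0],0],
    [[0,0,0],0],
  ],
  gripper=15,
)

```text
t: 43.9
eef_pos: [0.423, 0.1971, 0.0182]
orientation: [-0.93, 1.565, -1.565]
wrist_force: [-1.2, 0.4, 5.0]
width: 0.338
```

```bash
python3 -c "
from h import *
s,R=st()"
```

```text
t 43.90 tcp [423.0139 197.0833  18.211 ] jawyaw -2.0684 zdir [ 0.8787 -0.4774  0.0005] F [-1.1784  0.4114  4.9659] w 28.9 q [ 0.8709 -0.2514 -0.5768  0.0003 -1.2447  0.2022]
[[-0.4774  0.0007  0.8787]
 [-0.8787  0.0003 -0.4774]
 [-0.0006 -1.      0.0005]]
```

Emit:
arm_command(
  moves=[
    [[0,0,30],0],
    [[3,5,32],0.15],
    [[10,20,0],0.15],
    [[12,20,0],0.15],
    [[12,20,0],0.15],
    [[12,20,0],0.04],
    [[8.1,16.1,-12],0],
    [[0,0,-8],0],
  ],
)

```text
t: 44.7
eef_pos: [0.4795, 0.2987, 0.0574]
orientation: [-1.276, 1.105, -1.104]
wrist_force: [-0.2, -0.4, -1.3]
width: 0.342
```

Emit:
arm_command(
  moves=[
    [[0,0,0],0],
    [[0,0,-2],0],
    [[0,0,-2],0],
    [[0,0,-2],0],
    [[0,0,-2],0],
    [[0,0,-1],0],
    [[0,0,-1],0],
    [[0,0,-1],0],
  ],
)

```text
t: 45.5
eef_pos: [0.4801, 0.2981, 0.049]
orientation: [-1.272, 1.103, -1.104]
wrist_force: [1.4, -0.1, 0.4]
width: 0.337
```

```bash
python3 -c "
from h import *
s,R=st();print(s['ft_torque'])"
```

```text
t 45.50 tcp [480.0581 298.0653  48.9634] jawyaw -1.4286 zdir [0.9899 0.1417 0.0006] F [ 1.4404 -0.0877  0.4317] w 28.8 q [ 0.911   0.0032 -0.2876  0.0003 -1.2794  0.8019]
[[ 0.1417  0.0006  0.9899]
 [-0.9899  0.0002  0.1417]
 [-0.0002 -1.      0.0006]]
[ 0.0718 -0.5049 -0.0565]
```

Emit:
arm_command(
  moves=[
    [[0,0,-2],0],
    [[0,0,-2],0],
    [[0,0,-2],0],
    [[0,0,-2],0],
    [[0,0,-2],0],
    [[0,0,-1],0],
    [[0,0,0],0],
    [[0,0,0],0],
  ],
)

```text
t: 46.3
eef_pos: [0.4801, 0.2981, 0.0402]
orientation: [-1.272, 1.102, -1.104]
wrist_force: [-5.0, -2.2, 13.1]
width: 0.335
```

```bash
python3 -c "
from h import *
s,R=st();print(s['ft_torque'])"
```

```text
t 46.30 tcp [480.1453 298.074   40.1548] jawyaw -1.4280 zdir [0.9898 0.1423 0.0013] F [-5.0449 -2.163  13.1391] w 28.6 q [ 0.9114  0.0098 -0.298   0.0011 -1.2622  0.8019]
[[ 0.1423  0.0013  0.9898]
 [-0.9898  0.      0.1423]
 [ 0.0002 -1.      0.0013]]
[-0.8243  1.6805 -0.044 ]
```

Emit:
arm_command(
  moves=[
    [[0,0,0],0],
    [[0,0,0],0],
    [[0,0,20],0],
    [[0,0,40],0],
    [[-7,-40,0],0.15],
    [[-8,-43,0],0.15],
    [[-8,-43,0],0.15],
    [[-8,-43,0],0.15],
  ],
  gripper=65,
)

```text
t: 47.1
eef_pos: [0.4478, 0.1274, 0.097]
orientation: [-1.475, 0.643, -0.641]
wrist_force: [-0.0, -0.0, -0.0]
width: 0.763
```

Emit:
arm_command(
  moves=[
    [[-8,-43,0],0.15],
    [[-7,-42,0],0.15],
    [[0,0,0],0.15],
    [[0,0,0],0.15],
    [[0,0,0],0.15],
    [[0,0,0],0.06],
    [[0,0,0],0],
    [[0,0,-20],0],
  ],
)

```text
t: 47.9
eef_pos: [0.4355, 0.0457, 0.0797]
orientation: [-1.569, 0.017, -0.023]
wrist_force: [0.1, 1.0, -0.1]
width: 0.759
```

```bash
python3 -c "
from h import *
s,R=st();cs=look(('scene',));N={n:-gray(cs[n]).astype(float) for n in cs}
print(fitn(cs,PLUG,N,.4354,.0473,-.02,16,rad=13,zc=.025))
print(fitn(cs,PLUG,N,.434,-.038,1.22,16,rad=13,zc=.025))"
```

```text
t 47.90 tcp [435.4586  45.6928  79.7054] jawyaw -0.0251 zdir [0.0251 0.9997 0.0014] F [ 0.0737  0.9512 -0.104 ] w 64.8 q [ 0.5709 -0.393  -0.5699  0.0011 -1.3899  2.5454]
[[ 0.9997  0.004   0.0251]
 [-0.0251  0.0013  0.9997]
 [ 0.004  -1.      0.0014]]
[0.4358 0.0503 0.0112 0.0874]
[ 0.4271 -0.0417  1.2839  0.1725]
```

Emit:
arm_command(
  moves=[
    [[-1,-1,-20],0],
    [[0,0,-20],0],
    [[0,0,-12],0],
    [[0,0,-7],0],
    [[0,0,-3],0],
    [[0,0,0],0],
    [[0,0,0],0],
    [[0,0,0],0],
  ],
)

```text
t: 48.75
eef_pos: [0.4336, 0.0445, 0.0165]
orientation: [-1.57, 0.017, -0.019]
wrist_force: [-0.1, -0.2, 0.2]
width: 0.761
```

Emit:
arm_command(
  moves=[
    [[0,0,0],0],
    [[0,0,0],0],
    [[0,0,0],0],
    [[0,0,0],0],
    [[0,0,0],0],
    [[0,0,0],0],
    [[0,0,0],0],
    [[0,0,0],0],
  ],
  gripper=25,
)

```text
t: 49.55
eef_pos: [0.4336, 0.0444, 0.0165]
orientation: [-1.57, 0.017, -0.019]
wrist_force: [-0.2, -0.8, 5.4]
width: 0.478
```

Emit:
arm_command(
  moves=[
    [[0,0,0],0],
    [[0,0,0],0],
    [[0,0,0],0],
    [[0,0,20],0],
    [[0,0,40],0],
    [[0,0,0],-0.15],
    [[0,0,0],-0.15],
    [[0,0,0],-0.15],
  ],
  gripper=58,
)

```text
t: 50.35
eef_pos: [0.433, 0.0443, 0.0757]
orientation: [-1.538, 0.376, -0.376]
wrist_force: [-0.6, -0.1, 0.2]
width: 0.679
```

Emit:
arm_command(
  moves=[
    [[0,0,0],-0.15],
    [[0,0,0],-0.15],
    [[0,0,0],-0.15],
    [[0,0,0],-0.15],
    [[0,0,0],-0.15],
    [[0,0,0],-0.15],
    [[0,0,0],-0.15],
    [[0,0,0],-0.07],
  ],
)

```text
t: 51.15
eef_pos: [0.4329, 0.0442, 0.0754]
orientation: [-1.197, 1.23, -1.229]
wrist_force: [0.3, 0.3, 0.1]
width: 0.676
```

Emit:
arm_command(
  moves=[
    [[0,0,-20],0],
    [[0,0,-20],0],
    [[0,0,-12],0],
    [[0,0,-6],0],
    [[0,0,-2],0],
    [[0,0,0],0],
    [[0,0,0],0],
    [[0,0,0],0],
  ],
)

```text
t: 51.95
eef_pos: [0.4336, 0.0445, 0.0165]
orientation: [-1.197, 1.225, -1.226]
wrist_force: [0.2, -0.2, -0.6]
width: 0.678
```

Emit:
arm_command(
  moves=[
    [[0,0,0],0],
    [[0,0,0],0],
    [[0,0,0],0],
    [[0,0,0],0],
    [[0,0,0],0],
    [[0,0,0],0],
    [[0,0,0],0],
    [[0,0,0],0],
  ],
  gripper=15,
)

```text
t: 52.75
eef_pos: [0.4335, 0.0444, 0.0162]
orientation: [-1.198, 1.225, -1.226]
wrist_force: [-0.4, -0.3, 5.2]
width: 0.337
```

```bash
python3 -c "
from h import *
s,R=st()"
```

```text
t 52.75 tcp [433.4734  44.3948  16.2418] jawyaw -1.5931 zdir [ 0.9997 -0.0223  0.0009] F [-0.3786 -0.2745  5.1769] w 28.7 q [ 0.5702 -0.3499 -0.6568  0.0004 -1.263   0.9781]
[[-0.0223  0.0009  0.9997]
 [-0.9998  0.0002 -0.0223]
 [-0.0002 -1.      0.0009]]
```

Emit:
arm_command(
  moves=[
    [[0,0,30],0],
    [[0,10,35],0.08],
    [[-1,42,0],0.085],
    [[-1,42,0],0],
    [[-1,42,0],0],
    [[-1,42,0],0],
    [[-1,42,0],0],
    [[-1.5,26.1,-14],0],
  ],
)

```text
t: 53.55
eef_pos: [0.4265, 0.2932, 0.0672]
orientation: [-1.272, 1.102, -1.102]
wrist_force: [1.3, -0.2, -1.0]
width: 0.341
```

Emit:
arm_command(
  moves=[
    [[0,0,-10],0],
    [[0,0,0],0],
    [[0,0,-2],0],
    [[0,0,-2],0],
    [[0,0,-2],0],
    [[0,0,-2],0],
    [[0,0,-2],0],
    [[0,0,0],0],
  ],
)

```text
t: 54.35
eef_pos: [0.427, 0.2903, 0.0469]
orientation: [-1.272, 1.103, -1.104]
wrist_force: [2.2, 0.8, -2.2]
width: 0.34
```

```bash
python3 -c "
from h import *
s,R=st();print(s['ft_torque'])"
```

```text
t 54.35 tcp [426.9798 290.2869  46.8978] jawyaw -1.4285 zdir [0.9899 0.1418 0.0009] F [ 2.2222  0.7669 -2.2303] w 29.1 q [ 0.9879 -0.1291 -0.4176  0.0006 -1.2816  0.725 ]
[[ 0.1418  0.0008  0.9899]
 [-0.9899  0.0003  0.1418]
 [-0.0002 -1.      0.0009]]
[ 0.0464 -0.9576 -0.0061]
```

Emit:
arm_command(
  moves=[
    [[0,0,-2],0],
    [[0,0,-2],0],
    [[0,0,-2],0],
    [[0,0,-2],0],
    [[0,0,-2],0],
    [[0,0,-1],0],
    [[0,0,0],0],
    [[0,0,0],0],
  ],
)

```text
t: 55.15
eef_pos: [0.4271, 0.2906, 0.0382]
orientation: [-1.272, 1.102, -1.104]
wrist_force: [-3.9, -2.2, 13.6]
width: 0.337
```

```bash
python3 -c "
from h import *
s,R=st();print(s['ft_torque'])"
```

```text
t 55.15 tcp [427.0644 290.5974  38.1874] jawyaw -1.4277 zdir [0.9898 0.1426 0.0016] F [-3.9361 -2.1555 13.5898] w 28.8 q [ 0.9886 -0.1221 -0.428   0.0012 -1.2638  0.725 ]
[[ 0.1426  0.0016  0.9898]
 [-0.9898  0.0003  0.1426]
 [-0.0001 -1.      0.0016]]
[-1.0096  1.3826 -0.0887]
```

Emit:
arm_command(
  moves=[
    [[0,0,0],0],
    [[0,0,0],0],
    [[0,0,20],0],
    [[0,0,40],0],
    [[0,-31,0],0],
    [[1,-43,0],-0.15],
    [[1,-43,0],-0.15],
    [[1,-43,0],-0.15],
  ],
  gripper=65,
)

```text
t: 55.95
eef_pos: [0.4288, 0.1289, 0.095]
orientation: [-1.046, 1.436, -1.436]
wrist_force: [0.4, 0.8, 0.2]
width: 0.761
```

Emit:
arm_command(
  moves=[
    [[1,-43,0],0],
    [[1,-43,0],0],
    [[1,-43,0],0],
    [[0,-43,0],0],
    [[0,0,-20],0],
    [[0,0,0],0],
    [[0,0,0],0],
    [[0,0,0],0],
  ],
)

```text
t: 56.75
eef_pos: [0.4329, -0.0409, 0.0764]
orientation: [-1.048, 1.43, -1.431]
wrist_force: [0.8, -0.5, 0.3]
width: 0.765
```

```bash
python3 -c "
from h import *
s,R=st()"
```

```text
t 56.75 tcp [432.9087 -40.934   76.3703] jawyaw -1.8767 zdir [ 0.9536 -0.3011  0.0005] F [ 0.7612 -0.5434  0.3462] w 65.3 q [ 0.3749 -0.397  -0.5786  0.0004 -1.3888  0.8899]
[[-0.3011  0.0004  0.9536]
 [-0.9536 -0.0002 -0.3011]
 [ 0.0001 -1.      0.0005]]
```

Emit:
arm_command(
  moves=[
    [[0,0,-20],0],
    [[0,0,-20],0],
    [[0,0,-12],0],
    [[0,0,-6],0],
    [[0,0,-2],0],
    [[0,0,0],0],
    [[0,0,0],0],
    [[0,0,0],0],
  ],
)

```text
t: 57.55
eef_pos: [0.433, -0.0415, 0.0165]
orientation: [-1.047, 1.431, -1.432]
wrist_force: [0.4, -1.1, -0.2]
width: 0.763
```

Emit:
arm_command(
  moves=[
    [[0,0,0],0],
    [[0,0,0],0],
    [[0,0,0],0],
    [[0,0,0],0],
    [[0,0,0],0],
    [[0,0,0],0],
    [[0,0,0],0],
    [[0,0,0],0],
  ],
  gripper=25,
)

```text
t: 58.35
eef_pos: [0.4331, -0.0416, 0.0164]
orientation: [-1.047, 1.431, -1.432]
wrist_force: [-0.6, -0.0, 5.3]
width: 0.482
```

Emit:
arm_command(
  moves=[
    [[0,0,0],0],
    [[0,0,0],0],
    [[0,0,0],0],
    [[0,0,20],0],
    [[0,0,40],0],
    [[0,0,0],0.15],
    [[0,0,0],0.15],
    [[0,0,0],0.15],
  ],
  gripper=60,
)

```text
t: 59.15
eef_pos: [0.4325, -0.0416, 0.0757]
orientation: [-1.276, 1.099, -1.099]
wrist_force: [0.4, -0.2, 0.1]
width: 0.704
```

Emit:
arm_command(
  moves=[
    [[0,0,0],0.15],
    [[0,0,0],0.15],
    [[0,0,0],0.15],
    [[0,0,0],0.15],
    [[0,0,0],0.15],
    [[0,0,0],0.15],
    [[0,0,0],0.15],
    [[0,0,0],0.07],
  ],
)

```text
t: 59.95
eef_pos: [0.4323, -0.0417, 0.0753]
orientation: [-1.558, 0.239, -0.237]
wrist_force: [-0.7, -0.3, 0.2]
width: 0.702
```

Emit:
arm_command(
  moves=[
    [[0,0,-20],0],
    [[0,0,-20],0],
    [[0,0,-12],0],
    [[0,0,-6],0],
    [[0,0,-2],0],
    [[0,0,0],0],
    [[0,0,0],0],
    [[0,0,0],0],
  ],
)

```text
t: 60.75
eef_pos: [0.4331, -0.0415, 0.0165]
orientation: [-1.557, 0.241, -0.243]
wrist_force: [-0.4, 0.7, -0.8]
width: 0.701
```

Emit:
arm_command(
  moves=[
    [[0,0,0],0],
    [[0,0,0],0],
    [[0,0,0],0],
    [[0,0,0],0],
    [[0,0,0],0],
    [[0,0,0],0],
    [[0,0,0],0],
    [[0,0,0],0],
  ],
  gripper=15,
)

```text
t: 61.55
eef_pos: [0.4329, -0.0416, 0.0162]
orientation: [-1.557, 0.241, -0.242]
wrist_force: [-0.4, 0.3, 4.8]
width: 0.338
```

```bash
python3 -c "
from h import *
s,R=st()"
```

```text
t 61.55 tcp [432.9479 -41.5921  16.1937] jawyaw -0.3081 zdir [0.3033 0.9529 0.0003] F [-0.4088  0.3174  4.8332] w 28.8 q [ 0.3732 -0.3525 -0.6588  0.0003 -1.2636  2.4601]
[[ 0.9529  0.0009  0.3033]
 [-0.3033  0.0001  0.9529]
 [ 0.0008 -1.      0.0003]]
```

Emit:
arm_command(
  moves=[
    [[0,0,35],0],
    [[0,0,44],0],
    [[19,44,0],-0.15],
    [[19,44,0],-0.15],
    [[19,44,0],-0.15],
    [[19,44,0],-0.15],
    [[19,44,0],-0.15],
    [[19,44,0],-0.15],
  ],
)

```text
t: 62.35
eef_pos: [0.5454, 0.2212, 0.0934]
orientation: [-1.362, 0.937, -0.935]
wrist_force: [1.1, 0.1, 0.1]
width: 0.338
```

Emit:
arm_command(
  moves=[
    [[20,44,0],-0.15],
    [[20.5,47.2,0],-0.07],
    [[0,0,-15],0],
    [[0,0,-15],0],
    [[0,0,-7],0],
    [[0,0,0],0],
    [[0,0,0],0],
    [[0,0,0],0],
  ],
)

```text
t: 63.15
eef_pos: [0.5859, 0.3091, 0.0594]
orientation: [-1.275, 1.096, -1.097]
wrist_force: [0.2, 0.2, 0.4]
width: 0.338
```

```bash
python3 -c "
from h import *
s,R=st()"
```

```text
t 63.15 tcp [585.9291 309.1397  59.4179] jawyaw -1.4194 zdir [0.9886 0.1509 0.0021] F [0.237  0.1816 0.4492] w 28.9 q [ 0.7869  0.2459 -0.0026  0.0004 -1.32    0.9353]
[[ 0.1509  0.0019  0.9886]
 [-0.9886  0.0013  0.1509]
 [-0.001  -1.      0.0021]]
```

Emit:
arm_command(
  moves=[
    [[1.6,4.5,0],-0.009],
    [[0,0,0],0],
    [[0,0,-4],0],
    [[0,0,-2],0],
    [[0,0,-2],0],
    [[0,0,-2],0],
    [[0,0,-2],0],
    [[0,0,0],0],
  ],
)

```text
t: 63.95
eef_pos: [0.5874, 0.3139, 0.0455]
orientation: [-1.273, 1.103, -1.104]
wrist_force: [4.0, 0.7, -1.5]
width: 0.339
```

```bash
python3 -c "
from h import *
s,R=st();print(s['ft_torque'])"
```

```text
t 63.95 tcp [587.401  313.9169  45.5085] jawyaw -1.4280 zdir [0.9898 0.1423 0.0006] F [ 3.9715  0.7004 -1.4837] w 28.9 q [ 0.7905  0.2653 -0.0056  0.0004 -1.2994  0.9229]
[[ 0.1423  0.0006  0.9898]
 [-0.9898  0.0001  0.1423]
 [ 0.     -1.      0.0006]]
[ 0.1977 -1.3705 -0.0216]
```

Emit:
arm_command(
  moves=[
    [[0,0,-2],0],
    [[0,0,-2],0],
    [[0,0,-2],0],
    [[0,0,-2],0],
    [[0,0,-1],0],
    [[0,0,0],0],
    [[0,0,0],0],
    [[0,0,0],0],
  ],
)

```text
t: 64.75
eef_pos: [0.5875, 0.314, 0.0382]
orientation: [-1.272, 1.102, -1.104]
wrist_force: [1.5, -0.1, 6.6]
width: 0.342
```

```bash
python3 -c "
from h import *
s,R=st()"
```

```text
t 64.75 tcp [587.4694 314.0235  38.2347] jawyaw -1.4277 zdir [0.9898 0.1426 0.0014] F [ 1.5309 -0.066   6.641 ] w 29.2 q [ 0.7908  0.2699 -0.014   0.0009 -1.2857  0.9229]
[[ 0.1426  0.0014  0.9898]
 [-0.9898  0.0003  0.1426]
 [-0.0001 -1.      0.0014]]
```

Emit:
arm_command(
  moves=[
    [[0,0,0],0],
    [[0,0,0],0],
    [[0,0,20],0],
    [[0,0,45],0],
    [[-40,0,30],0],
    [[-40,0,0],0],
    [[-40,0,0],0],
    [[-40,0,0],0],
  ],
  gripper=60,
)

```text
t: 65.55
eef_pos: [0.4251, 0.3134, 0.1309]
orientation: [-1.275, 1.104, -1.103]
wrist_force: [-1.0, 0.7, 0.7]
width: 0.707
```

```bash
cat > m9.py <<'E'
from h import *
st();cs=look();N={n:-gray(cs[n]).astype(float) for n in cs}
for n in cs: cv2.imwrite(f"{n}_m9.png",cs[n]["frame"][:,:,::-1])
Wh={n:whiteness(cs[n]) for n in cs}
for n in cs: print("gear",n,fitn(cs,[(1,gear(16,.0355,.0275))],{n:Wh[n]},.4169,-.1971,.171,18,starts=np.arange(0,1.5,.3927)))
print("yaw search top");
for n in cs:
    sat={n:1-Wh[n]}
    for z in (.04,):
        r=[fitn(cs,[(1,gear(10,.0235,.0155,False,z))],sat,.651,-.001,0,13,rad=11.5,zc=.046,starts=(d,)) for d in np.arange(0,.63,.1)]
        r.sort(key=lambda q:q[3]);print("pinion",n,[np.r_[q[:2],q[2]%(np.pi/5),q[3]] for q in r[:3]])
    print("deck",n,fitn(cs,[(1,box(.13,.25,.0,.04))],{n:Wh[n]},.651,-.001,-.04,62,zc=.03))
# axle tops/foot dark blobs + deck interior
it=[]
from ov import *
ov(cs,it,.655,0,.04,"pics/st.png",h=30,k=13)
im=cv2.imread("pics/st.png");cv2.imwrite("pics/st.png",cv2.resize(im,(800,400),interpolation=cv2.INTER_AREA))
E
python3 m9.py
```

```text
t 65.55 tcp [425.0827 313.3886 130.9253] jawyaw -1.4283 zdir [ 0.9899  0.142  -0.0016] F [-0.9666  0.7126  0.7139] w 60.4 q [ 1.0159 -0.14   -0.2709 -0.0008 -1.4414  0.6975]
[[ 0.142  -0.0015  0.9899]
 [-0.9899 -0.0009  0.142 ]
 [ 0.0007 -1.     -0.0016]]
gear top [ 0.4169 -0.1972  1.3503  0.1897]
gear scene [ 0.413  -0.2052  1.3549  0.4321]
yaw search top
pinion top [array([ 0.6503, -0.0011,  0.0253,  0.0713]), array([ 0.6502, -0.0011,  0.0163,  0.0714]), array([ 0.6504, -0.0013,  0.0042,  0.0715])]
deck top [ 0.6518 -0.001  -0.0406  0.2795]
pinion scene [array([ 0.6514, -0.0036,  0.0216,  0.1029]), array([ 0.6513, -0.0035,  0.0188,  0.103 ]), array([ 0.6511, -0.0034,  0.02  ,  0.1033])]
deck scene [ 0.6491 -0.0075 -0.0514  0.4374]
```

View pics/st.png

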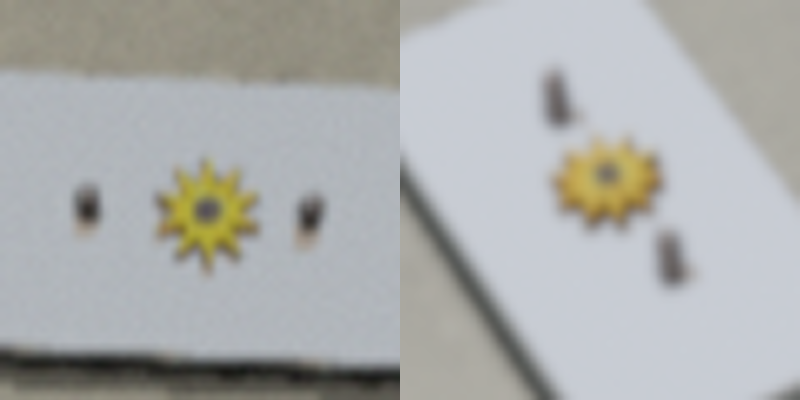

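```bash
cat > m10.py <<'E'
from h import *
cs=look()
def cyl(x,y,z0,z1,r):
    t=np.linspace(0,2*np.pi,24,endpoint=False);c=np.c_[x+r*np.cos(t),y+r*np.sin(t)]
    k=np.c_[x+.4*r*np.cos(t),y+.4*r*np.sin(t)]
    return np.vstack([np.c_[c,np.full(24,z0)],np.c_[c,np.full(24,z1-.008)],np.c_[k,np.full(24,z1)]])
AX=[("hull",cyl(0,.053,.04,.074,.0055)),("hull",cyl(0,-.045,.04,.074,.0055))]
for n in cs:
    c=cs[n];f=c["frame"].astype(float)
    x0,y0,a0=(.6505,-.0012,-.04) if n=="top" else (.652,-.003,-.04)
    q=proj(c,np.c_[rect(.09,.17)@np.array([[np.cos(a0),np.sin(a0)],[-np.sin(a0),np.cos(a0)]])+[x0,y0],np.full(4,.05)])
    r=(*np.floor(q.min(0)).astype(int),*np.ceil(q.max(0)).astype(int))
    W=np.zeros(f.shape[:2],np.uint8);cv2.fillPoly(W,[q.round().astype(np.int32)],1);W=W[r[1]:r[3],r[0]:r[2]]>0
    F=f[r[1]:r[3],r[0]:r[2]];deck=np.median(F[W],0);D=np.clip(np.linalg.norm(F-deck,axis=2),0,70)
    def model(p):
        A=render(c,AX,p[0]/100,p[1]/100,p[2],r);G=render(c,gear(10,.0235,.0155,False,.04),p[0]/100,p[1]/100,p[3],r)
        return np.maximum(A,G)[W]
    best=None
    for pa in np.arange(0,.62,.1):
        p=np.array([x0*100,y0*100,a0,pa]);S0=np.vstack([p]+[p+np.eye(4)[i]*[.4,.4,.03,.1][i] for i in range(4)])
        o=minimize(lambda p:1-np.corrcoef(model(p),D[W])[0,1],p,method="Nelder-Mead",options=dict(initial_simplex=S0,xatol=1e-4,fatol=1e-7,maxiter=600))
        if best is None or o.fun<best.fun:best=o
    p=best.x;print(n,"stand",p[0]/100,p[1]/100,"yaw",p[2],"pinion",p[3]%(np.pi/5),best.fun)
    for L,m,w in(("axL",AX[:1],0),("axS",AX[1:],0)):
        pass
# boss yaw
for n in cs:
    c=cs[n];g=gray(c).astype(float)
    for k in range(4):
        bx=box(.024,.024,.012,.044);tp=[("poly",np.c_[rect(.024,.024),np.full(4,.044)])];bo=[("poly",np.c_[rect(.0125,.0125),np.full(4,.044)])]
        for ws in((1,-.9,1,-1),(1,.1,1,-.5)):
            L=[(ws[0],gear(16,.0355,.0275)),(ws[1],bx),(ws[2],tp),(ws[3],bo)]
            x,y=(.4169,-.1972) if n=="top" else (.4225,-.196)
            q=fitn(cs,L,{n:g},x,y,.172+k*.3927,18,zc=.02);print(n,k,ws,q)
E
python3 m10.py
```

```text
top stand 0.6489764833306136 -0.0009947106060562293 yaw -0.033699189974581926 pinion 0.02171898138341057 0.031241891268986022
scene stand 0.6518002917299248 -0.0014955070657741403 yaw -0.042781924496111096 pinion 0.012166357914470405 0.020391757795538812
top 0 (1, -0.9, 1, -1) [ 0.4177 -0.1979  0.185   0.4381]
top 0 (1, 0.1, 1, -0.5) [ 0.4177 -0.1981  0.173   0.4551]
top 1 (1, -0.9, 1, -1) [ 0.4176 -0.1979  0.5687  0.4075]
top 1 (1, 0.1, 1, -0.5) [ 0.4177 -0.1978  0.5633  0.441 ]
top 2 (1, -0.9, 1, -1) [ 0.4171 -0.1974  0.9571  0.3899]
top 2 (1, 0.1, 1, -0.5) [ 0.4177 -0.1978  0.9581  0.434 ]
top 3 (1, -0.9, 1, -1) [ 0.4171 -0.1975  1.3333  0.4257]
top 3 (1, 0.1, 1, -0.5) [ 0.4181 -0.1978  1.3389  0.4522]
scene 0 (1, -0.9, 1, -1) [ 0.411  -0.2032  0.4812  0.5674]
scene 0 (1, 0.1, 1, -0.5) [ 0.4092 -0.2075  0.52    0.7154]
scene 1 (1, -0.9, 1, -1) [ 0.4128 -0.203   0.9113  0.5203]
scene 1 (1, 0.1, 1, -0.5) [ 0.4109 -0.2073  0.9129  0.7048]
scene 2 (1, -0.9, 1, -1) [ 0.4133 -0.2038  1.3044  0.535 ]
scene 2 (1, 0.1, 1, -0.5) [ 0.4112 -0.2079  1.3038  0.7093]
scene 3 (1, -0.9, 1, -1) [ 0.414  -0.2015  1.5208  0.5736]
scene 3 (1, 0.1, 1, -0.5) [ 0.4101 -0.2078  1.6598  0.7272]
```

Emit:
arm_command(
  moves=[
    [[0,-43,0],0.15],
    [[0,-43,0],0.15],
    [[0,-43,0],0.15],
    [[0,-43,0],0.15],
    [[0,-43,0],0.15],
    [[0,-43,0],0.064],
    [[0,-43,0],0],
    [[0,-43,0],0],
  ],
  gripper=48,
)

```text
t: 66.55
eef_pos: [0.4272, -0.0299, 0.1318]
orientation: [-1.516, 0.488, -0.487]
wrist_force: [0.9, -0.5, 0.3]
width: 0.563
```

Emit:
arm_command(
  moves=[
    [[0,-43,0],0],
    [[0,-43,0],0],
    [[-2,-43,0],0],
    [[-1.5,-39,0],0],
    [[0,0,-30],0],
    [[0,0,-20],0],
    [[0,0,0],0],
    [[0,0,0],0],
  ],
)

```text
t: 67.35
eef_pos: [0.4238, -0.1964, 0.0821]
orientation: [-1.516, 0.488, -0.487]
wrist_force: [0.1, -0.3, 1.0]
width: 0.561
```

```bash
python3 -c "
from h import *
s,R=st()
cs=look(('scene',));Wh={n:whiteness(cs[n]) for n in cs}
c=cs['scene'];a=cv2.imread('scene_m9.png')[:,:,::-1].astype(int);b=c['frame'].astype(int)
u,v=proj(c,[[.4216,-.1986,.005]])[0].astype(int);print(np.abs(a-b).max(2)[v-2:v+16:3,u-15:u+16:3])"
```

```text
t 67.35 tcp [ 423.7823 -196.4321   82.1149] jawyaw -0.6225 zdir [ 0.5831  0.8124 -0.0011] F [ 0.1417 -0.2911  0.977 ] w 47.9 q [ 0.0007 -0.2965 -0.4928  0.0007 -1.3755  2.5182]
[[ 0.8124 -0.001   0.5831]
 [-0.5831 -0.0006  0.8124]
 [-0.0005 -1.     -0.0011]]
[[ 4  4  4 53 40  4  3  4 52 40 60]
 [ 3  3  2  3 10  4  4  2 51 29 60]
 [ 3  2  1  3  4  3  4  3  7 45 59]
 [ 6  7  8  4  3  1  1  4  5  8 13]
 [ 9  9  8  8  8  8  9  8  8  8  8]
 [ 4  8  8  8  8  8  8  8  8  8  1]]
```

Emit:
arm_command(
  moves=[
    [[-2,-2,-20],0.008],
    [[0,0,-20],0],
    [[0,0,-15],0],
    [[0,0,-8],0],
    [[0,0,-4],0],
    [[0,0,0],0],
    [[0,0,0],0],
    [[0,0,0],0],
  ],
)

```text
t: 68.2
eef_pos: [0.4223, -0.1979, 0.0157]
orientation: [-1.517, 0.479, -0.482]
wrist_force: [0.2, -0.2, 0.1]
width: 0.562
```

Emit:
arm_command(
  moves=[
    [[0,0,0],0],
    [[0,0,0],0],
    [[0,0,0],0],
    [[0,0,0],0],
    [[0,0,0],0],
    [[0,0,0],0],
    [[0,0,0],0],
    [[0,0,0],0],
  ],
  gripper=12,
)

```text
t: 69.0
eef_pos: [0.4221, -0.1979, 0.0154]
orientation: [-1.517, 0.48, -0.482]
wrist_force: [-0.2, 1.8, 5.6]
width: 0.266
```

```bash
python3 -c "
from h import *
s,R=st()"
```

```text
t 69.00 tcp [ 422.0657 -197.9068   15.3621] jawyaw -0.6138 zdir [0.576  0.8175 0.0003] F [-0.1654  1.7625  5.6415] w 22.8 q [-0.0031 -0.2505 -0.5816  0.0004 -1.2388  2.5307]
[[ 0.8175  0.001   0.576 ]
 [-0.576  -0.0003  0.8175]
 [ 0.001  -1.      0.0003]]
```

Emit:
arm_command(
  moves=[
    [[0,0,0],0],
    [[0,0,0],0],
    [[0,0,0],0],
    [[0,0,20],0],
    [[0,0,35],0],
    [[0,0,0],-0.15],
    [[0,0,0],-0.15],
    [[0,0,0],-0.15],
  ],
  gripper=48,
)

```text
t: 69.8
eef_pos: [0.4216, -0.1978, 0.0697]
orientation: [-1.405, 0.833, -0.833]
wrist_force: [0.0, -0.8, 0.3]
width: 0.566
```

Emit:
arm_command(
  moves=[
    [[0,0,0],-0.15],
    [[0,0,0],-0.15],
    [[0,0,0],-0.15],
    [[0,0,0],-0.15],
    [[0,0,0],-0.15],
    [[0,0,0],-0.15],
    [[0,0,0],-0.15],
    [[0,0,0],-0.07],
  ],
)

```text
t: 70.6
eef_pos: [0.4214, -0.1978, 0.0694]
orientation: [-0.851, 1.649, -1.648]
wrist_force: [-1.1, 0.4, -0.4]
width: 0.562
```

Emit:
arm_command(
  moves=[
    [[0,0,-20],0],
    [[0,0,-17],0],
    [[0,0,-11],0],
    [[0,0,-5],0],
    [[0,0,-2],0],
    [[0,0,0],0],
    [[0,0,0],0],
    [[0,0,0],0],
  ],
)

```text
t: 71.4
eef_pos: [0.4221, -0.1978, 0.0155]
orientation: [-0.853, 1.644, -1.645]
wrist_force: [-0.4, -0.1, -0.6]
width: 0.56
```

Emit:
arm_command(
  moves=[
    [[0,0,0],0],
    [[0,0,0],0],
    [[0,0,0],0],
    [[0,0,0],0],
    [[0,0,0],0],
    [[0,0,0],0],
    [[0,0,0],0],
    [[0,0,0],0],
  ],
  gripper=12,
)

```text
t: 72.2
eef_pos: [0.4221, -0.1979, 0.0153]
orientation: [-0.853, 1.644, -1.645]
wrist_force: [-0.0, 0.3, 5.0]
width: 0.268
```

```bash
python3 -c "
from h import *
s,R=st()"
```

```text
t 72.20 tcp [ 422.0601 -197.9354   15.3475] jawyaw -2.1838 zdir [ 0.8179 -0.5753  0.001 ] F [-0.0085  0.3101  5.0059] w 22.9 q [-0.003  -0.2505 -0.5816  0.0005 -1.2388  0.9607]
[[-0.5753  0.0009  0.8179]
 [-0.8179 -0.0004 -0.5753]
 [-0.0001 -1.      0.001 ]]
```

Emit:
arm_command(
  moves=[
    [[0,0,40],0],
    [[0,0,45],0],
    [[10,10,20],-0.15],
    [[28,30,0],-0.15],
    [[30,32,0],-0.15],
    [[30,32,0],-0.15],
    [[30,32,0],-0.15],
    [[30,32,0],-0.15],
  ],
)

```text
t: 73.0
eef_pos: [0.5801, -0.0282, 0.1184]
orientation: [-0.059, 2.197, -2.196]
wrist_force: [1.2, -1.0, -0.2]
width: 0.267
```

Emit:
arm_command(
  moves=[
    [[30,32,0],-0.133],
    [[30,32,0],0],
    [[15,17,0],0],
    [[0,0,0],0],
    [[0,0,0],0],
    [[0,0,0],0],
    [[0,0,0],0],
    [[0,0,0],0],
  ],
)

```text
t: 73.8
eef_pos: [0.6544, 0.0506, 0.1202]
orientation: [-0.084, -2.183, 2.182]
wrist_force: [-0.4, -0.3, -0.2]
width: 0.268
```

```bash
python3 -c "
from h import *
s,R=st()"
```

```text
t 73.80 tcp [654.4178  50.5515 120.2272] jawyaw 3.0655 zdir [-0.0761 -0.9971 -0.0003] F [-0.3644 -0.2575 -0.1705] w 22.9 q [ 0.3811  0.2023  0.0593 -0.0001 -1.4273 -0.4572]
[[-0.9971  0.0004 -0.0761]
 [ 0.0761  0.0002 -0.9971]
 [-0.0004 -1.     -0.0003]]
```

Emit:
arm_command(
  moves=[
    [[0.8,0.6,-12],0],
    [[0,0,-10],0],
    [[0,0,-5],0],
    [[0,0,-2],0],
    [[0,0,-2],0],
    [[0,0,-2],0],
    [[0,0,-1],0],
    [[0,0,0],0],
  ],
)

```text
t: 74.6
eef_pos: [0.6555, 0.0518, 0.0858]
orientation: [-0.082, -2.183, 2.183]
wrist_force: [0.3, -0.4, -0.3]
width: 0.273
```

```bash
python3 -c "
from h import *
s,R=st();print(s['ft_torque'])"
```

```text
t 74.60 tcp [655.4971  51.8069  85.8404] jawyaw 3.0662 zdir [-0.0753 -0.9972 -0.    ] F [ 0.2828 -0.3767 -0.3128] w 23.3 q [ 0.3823  0.2206  0.017  -0.     -1.3673 -0.4577]
[[-0.9972 -0.     -0.0753]
 [ 0.0753  0.     -0.9972]
 [ 0.     -1.     -0.    ]]
[-0.0055 -0.0078 -0.0321]
```

Emit:
arm_command(
  moves=[
    [[0,0,-2],0],
    [[0,0,-2],0],
    [[0,0,-2],0],
    [[0,0,-2],0],
    [[0,0,-1],0],
    [[0,0,-1],0],
    [[0,0,0],0],
    [[0,0,0],0],
  ],
)

```text
t: 75.4
eef_pos: [0.6548, 0.0511, 0.0757]
orientation: [-0.081, -2.181, 2.183]
wrist_force: [-4.7, -1.8, 2.7]
width: 0.267
```

```bash
python3 -c "
from h import *
s,R=st();print(s['ft_torque'])"
```

```text
t 75.40 tcp [654.7955  51.1052  75.7055] jawyaw 3.0659 zdir [-0.0756 -0.9971  0.0013] F [-4.6856 -1.7986  2.697 ] w 22.8 q [ 0.3819  0.2257  0.004   0.0004 -1.3513 -0.4577]
[[-0.9971 -0.0018 -0.0756]
 [ 0.0756 -0.0011 -0.9971]
 [ 0.0017 -1.      0.0013]]
[-0.8417  1.7359 -0.0193]
```

Emit:
arm_command(
  moves=[
    [[-0.5,-0.3,0],0],
    [[-0.5,-0.3,0],0],
    [[0,0,-1],0],
    [[0,0,-1],0],
    [[0,0,-1],0],
    [[0,0,0],0],
    [[0,0,0],0],
    [[0,0,0],0],
  ],
)

```text
t: 76.2
eef_pos: [0.6545, 0.0511, 0.0726]
orientation: [-0.082, -2.183, 2.183]
wrist_force: [0.2, -2.8, -0.9]
width: 0.271
```

```bash
python3 -c "
from h import *
s,R=st();print(s['ft_torque'])"
```

```text
t 76.20 tcp [654.5104  51.0763  72.5648] jawyaw 3.0661 zdir [-0.0754 -0.9972  0.0001] F [ 0.1787 -2.8066 -0.871 ] w 23.1 q [ 0.3819  0.2251 -0.0023  0.0001 -1.3435 -0.4574]
[[-0.9972 -0.0002 -0.0754]
 [ 0.0754 -0.0001 -0.9972]
 [ 0.0002 -1.      0.0001]]
[-1.001   0.1075  0.0429]
```

Emit:
arm_command(
  moves=[
    [[0,-0.4,-1],0],
    [[0,-0.3,-1],0],
    [[0,0,-1],0],
    [[0,0,-1],0],
    [[0,0,-1],0],
    [[0,0,-1],0],
    [[0,0,-1],0],
    [[0,0,0],0],
  ],
)

```text
t: 77.0
eef_pos: [0.6544, 0.0505, 0.0655]
orientation: [-0.082, -2.183, 2.183]
wrist_force: [-0.2, -0.3, -1.4]
width: 0.273
```

```bash
python3 -c "
from h import *
s,R=st();print(s['ft_torque'])"
```

```text
t 77.00 tcp [654.4243  50.548   65.5204] jawyaw 3.0663 zdir [-0.0753 -0.9972 -0.    ] F [-0.1959 -0.3225 -1.4029] w 23.3 q [ 0.381   0.229  -0.0109 -0.0001 -1.3311 -0.4563]
[[-0.9972 -0.0003 -0.0753]
 [ 0.0753  0.     -0.9972]
 [ 0.0003 -1.     -0.    ]]
[0.0407 0.1363 0.023 ]
```

Emit:
arm_command(
  moves=[
    [[0,0,-1.5],0],
    [[0,0,-1.5],0],
    [[0,0,-1.5],0],
    [[0,0,-1.5],0],
    [[0,0,-1.5],0],
    [[0,0,-1.5],0],
    [[0,0,0],0],
    [[0,0,0],0],
  ],
)

```text
t: 77.8
eef_pos: [0.6544, 0.0505, 0.0566]
orientation: [-0.082, -2.183, 2.183]
wrist_force: [0.1, 0.2, -0.6]
width: 0.266
```

```bash
python3 -c "
from h import *
s,R=st();print(s['ft_torque'])"
```

```text
t 77.80 tcp [654.4342  50.4765  56.597 ] jawyaw 3.0662 zdir [-0.0753 -0.9972  0.0001] F [ 0.0782  0.237  -0.6482] w 22.8 q [ 0.381   0.2345 -0.0212 -0.0001 -1.3154 -0.4563]
[[-0.9972 -0.0003 -0.0753]
 [ 0.0753 -0.     -0.9972]
 [ 0.0003 -1.      0.0001]]
[0.0261 0.2614 0.0212]
```

Emit:
arm_command(
  moves=[
    [[0,0,-1],0],
    [[0,0,-0.5],0.01],
    [[0,0,-0.5],-0.02],
    [[0,0,0],0.01],
    [[0,0,0],0],
    [[0,0,0],0],
    [[0,0,0],0],
    [[0,0,0],0],
  ],
)

```text
t: 78.6
eef_pos: [0.6545, 0.0504, 0.0554]
orientation: [-0.082, -2.183, 2.183]
wrist_force: [-4.9, -0.0, 5.1]
width: 0.271
```

```bash
python3 -c "
from h import *
s,R=st();print(s['ft_torque'])"
```

```text
t 78.60 tcp [654.4891  50.4049  55.374 ] jawyaw 3.0664 zdir [-0.0752 -0.9972  0.0002] F [-4.9189 -0.0216  5.1475] w 23.1 q [ 0.381   0.235  -0.0229  0.0002 -1.3128 -0.4563]
[[-0.9972  0.0001 -0.0752]
 [ 0.0752 -0.0002 -0.9972]
 [-0.0001 -1.      0.0002]]
[0.0241 1.5943 0.0239]
```

Emit:
arm_command(
  moves=[
    [[0,0,0],0],
    [[0,0,0],0],
    [[0,0,0],0],
    [[0,0,15],0],
    [[0,0,40],0],
    [[0,0,40],0],
    [[0,-20,20],0],
    [[-10,-40,0],0],
  ],
  gripper=45,
)

```text
t: 79.4
eef_pos: [0.6468, -0.0084, 0.1757]
orientation: [-0.088, -2.19, 2.187]
wrist_force: [0.2, -0.4, -0.6]
width: 0.524
```

```bash
python3 -c "
from h import *
s,R=st()"
```

```text
t 79.40 tcp [646.7945  -8.3903 175.674 ] jawyaw 3.0694 zdir [-0.0721 -0.9974 -0.0014] F [ 0.1583 -0.4102 -0.5663] w 44.7 q [ 0.2966  0.1569  0.1084  0.0016 -1.5141 -0.3689]
[[-0.9974  0.0083 -0.0721]
 [ 0.0721  0.0008 -0.9974]
 [-0.0082 -1.     -0.0014]]
```

Emit:
arm_command(
  moves=[
    [[-31,-37,0],0],
    [[-31,-37,0],0],
    [[-31,-37,0],0],
    [[-31,-37,0],0],
    [[-31,-37,0],0],
    [[-31,-37,0],0],
    [[-31,-37,0],0],
    [[-30,-34,0],0],
  ],
  gripper=0,
)

```text
t: 80.2
eef_pos: [0.3962, -0.304, 0.1715]
orientation: [-0.085, -2.183, 2.185]
wrist_force: [0.4, 0.0, 0.0]
width: 0.002
```

Run:
```python
from h import *
st();cs=look()
for n in cs: cv2.imwrite(f"{n}_f.png",cs[n]["frame"][:,:,::-1])
s=cs["scene"]["frame"][:,:,::-1];t=cs["top"]["frame"][:,:,::-1]
a=cv2.resize(s[80:330,180:430],(600,600),interpolation=cv2.INTER_CUBIC)
b=cv2.resize(t[120:270,150:350],(200,150));b=np.vstack([cv2.resize(t[130:200,240:340],(200,140),interpolation=cv2.INTER_CUBIC),cv2.resize(t[160:260,150:210],(200,333),interpolation=cv2.INTER_CUBIC),np.zeros((127,200,3),np.uint8)])
cv2.imwrite("pics/fin.png",np.hstack([a,b]))
for P in([.654,.0505,.084],): print({n:proj(cs[n],[P])[0] for n in cs})
```

```text
t 80.20 tcp [ 396.1854 -303.9994  171.5116] jawyaw 3.0663 zdir [-0.0752 -0.9972  0.001 ] F [0.404  0.0011 0.0176] w 0.2 q [-0.2496 -0.2338 -0.2787  0.0006 -1.5236  0.1744]
[[-0.9972  0.0022 -0.0752]
 [ 0.0752 -0.0011 -0.9972]
 [-0.0022 -1.      0.001 ]]
{'top': array([267.714 , 155.1325]), 'scene': array([246.107 , 243.2188])}
```

View pics/fin.png

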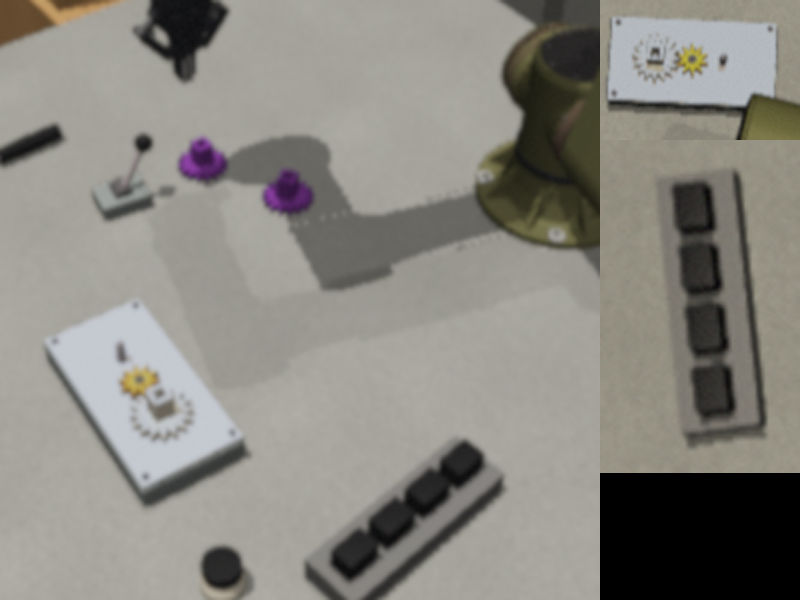

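Emit:
arm_command(
  moves=[
    [[0,2,-35],0],
    [[0,0,-35],0],
    [[0,0,-18],0],
    [[0,0,-6],0],
    [[0,0,0],0],
    [[0,0,0],0],
    [[12,-2.3,0],0],
    [[12,-2.3,0],0],
  ],
)

```text
t: 81.1
eef_pos: [0.4228, -0.3056, 0.078]
orientation: [-0.086, -2.183, 2.186]
wrist_force: [0.5, -0.1, -0.1]
width: 0.001
```

Emit:
arm_command(
  moves=[
    [[12,-2.3,0],0],
    [[12,-2.3,0],0],
    [[12,-2.3,0],0],
    [[12,-2.3,0],0],
    [[12,-2.3,0],0],
    [[10,-2,0],0],
    [[8,-1.5,0],0],
    [[6,-1,0],0],
  ],
)

```text
t: 81.9
eef_pos: [0.506, -0.3213, 0.0761]
orientation: [-0.082, -2.183, 2.183]
wrist_force: [-1.4, 0.6, 0.1]
width: 0.0
```

```bash
python3 -c "
from h import *
s,R=st()"
```

```text
t 81.90 tcp [ 506.0037 -321.2562   76.0714] jawyaw 3.0661 zdir [-0.0754 -0.9972  0.0001] F [-1.4127  0.6054  0.061 ] w 0.0 q [-0.2316  0.076  -0.1616  0.0001 -1.3333  0.1561]
[[-0.9972 -0.0001 -0.0754]
 [ 0.0754 -0.0001 -0.9972]
 [ 0.0001 -1.      0.0001]]
```

Still moving freely (1.4 N), so I push on until the stop is felt.

Emit:
arm_command(
  moves=[
    [[3,-0.6,0],0],
    [[3,-0.6,0],0],
    [[2,-0.4,0],0],
    [[2,-0.4,0],0],
    [[1,-0.2,0],0],
    [[1,-0.2,0],0],
    [[0,0,0],0],
    [[0,0,0],0],
  ],
)

```text
t: 82.7
eef_pos: [0.5085, -0.322, 0.0756]
orientation: [-0.061, -2.177, 2.168]
wrist_force: [-36.5, 15.6, 18.3]
width: -0.003
```

```bash
python3 -c "
from h import *
s,R=st()"
```

```text
t 82.70 tcp [ 508.4898 -322.0112   75.5669] jawyaw 3.0648 zdir [-0.0768 -0.997  -0.0037] F [-36.5208  15.6128  18.2521] w -0.2 q [-0.2322  0.1008 -0.1361 -0.0005 -1.3549  0.1555]
[[-0.9968 -0.0203 -0.0768]
 [ 0.0767  0.0053 -0.997 ]
 [ 0.0206 -0.9998 -0.0037]]
```

Emit:
arm_command(
  moves=[
    [[-15,3,0],0],
    [[-15,3,0],0],
    [[-10,2,30],0],
    [[0,0,40],0],
    [[-10,20,40],0],
    [[-10,40,0],0],
    [[0,40,0],0],
    [[0,0,0],0],
  ],
)

```text
t: 83.5
eef_pos: [0.458, -0.2125, 0.1873]
orientation: [-0.082, -2.188, 2.186]
wrist_force: [0.5, -0.6, 0.6]
width: -0.002
```

Run:
```python
from h import *
s,R=st();cs=look();c=cs["scene"];P={}
for n,(u,v) in dict(scene=(220.5,145)).items():
    g=gray(cs[n])[int(v)-9:int(v)+10,int(u)-9:int(u)+10].astype(float);w=np.clip(110-g,0,60);yy,xx=np.mgrid[int(v)-9:int(v)+10,int(u)-9:int(u)+10]
    w*=np.hypot(xx-u,yy-v)<9;print(n,(w*xx).sum()/w.sum(),(w*yy).sum()/w.sum(),w.sum())
N={n:gray(cs[n]).astype(float) for n in cs};a=cv2.cvtColor(cv2.imread("scene_f.png"),cv2.COLOR_BGR2GRAY).astype(float)
# any change at stand / block since last look (scene)
for nm,p in dict(stand=(.654,.03,.06),block=(.507,.302,.06)).items():
    u,v=proj(c,[p])[0].astype(int);print(nm,np.abs(N["scene"]-a)[v-25:v+26,u-25:u+26].max())
```

```text
t 83.50 tcp [ 458.0266 -212.492   187.2743] jawyaw 3.0700 zdir [-0.0715 -0.9974 -0.0009] F [ 0.4977 -0.6016  0.5707] w -0.2 q [-0.0352 -0.2203 -0.2383 -0.0007 -1.549  -0.0364]
[[-0.9974  0.0038 -0.0715]
 [ 0.0716  0.0006 -0.9974]
 [-0.0037 -1.     -0.0009]]
scene 216.77057963955187 146.53093034583537 2053.0
stand 10.0
block 5.0
```

```bash
python3 -c "
from workcell import manip
print(manip.sign_off())"
```

```text
the job is handed in; nothing more can be done
None
```

The job is done and was handed in at about 83.5 s, well inside the 210 s limit; sign-off gives no verdict.

- **Order:** I threw the lever to off first, then seated the plugs and the gear, and threw it back to on only at the end.
- **Plugs:** All four are in the block. Each one stopped at its home height with 7–14 N of pressing force. The last picture shows four heads level on the block.
- **Gear:** Only the large white gear was on the bench; no small white gear was there. It went down on the +y axle and into mesh with almost no force, and it met the deck within about 0.1 mm of its home height.
- **Lever:** It reached the stop at both ends, at about 33–37 N. After the second throw the ball sat slightly further towards on than at the start. I checked that by measuring the image, with no picture viewed.
- **After the last throw:** The stand and block had not changed since the last picture, and the arm was clear of everything.

**What went wrong on the way:**
- **First plug:** Several tries failed because of a camera offset of a few millimetres, and the plug slipped in the grip. I set it down, re-centred it and inserted it cleanly.
- **Camera calibration:** The two cameras disagreed by 3–5 mm, more than the stated 2 mm, so I relied on known gripper positions and force readings.
- **Other objects:** I did not touch the mug, screwdriver or jar. I did not measure them at the end, and the jar was the only one fully visible in the last picture.

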